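# Put sample jars into the drying pot

## Robot

A 6-joint arm with a two-finger parallel gripper is mounted at the origin on the work surface. World frame = base frame: x ahead of the robot, y to its left, z up, the work surface at z = 0. Lengths are in m, angles in rad, forces in N, time in s.
With the tool pointing down it reaches from about 0.4 to 0.825 m from the base axis. Payload 7 kg.
Tool frame: the origin (TCP) lies midway between the tips of the shut fingers; the grasp point (between the pads) lies 19 mm behind it (bot.grip_point_offset is the distance from the TCP to the grasp point, in m); z points along the fingers, y is the line along which they close (so a half turn about z gives the same grasp; the last joint's range is limited). The gripper opens to 88 mm and grips with 3 to 60 N. Pads are 19 mm wide; open, the fingers measure 130 mm over their backs; the gripper's body (78 mm by 193 mm) begins 47 mm behind the grasp point.
Start: joints at [1.403, 0.359, 0.012, 0, -1.224, -0.288], TCP at [0.297, 0.606, 0.227] pointing down, gripper open.
Joint ranges: [-3.07, 3.07], [-1.43, 2.12], [-1.02, 1.25], [-3.03, 1.67], [-3.05, -0], [-3.03, 3.03]. Speed limits (rad/s): [2.39, 2.39, 3.01, 3.14, 3.14, 3.14].

## Interface

Orientations are given as [roll, pitch, yaw] about the fixed x, y, z axes, in that order (R = Rz(yaw) Ry(pitch) Rx(roll)).
In Python, from bench import bot, vision, job gives the robot as it stands.
- The arm moves only by the shell command python3 -m handwheel 'ROWS' [FORCE]. ROWS is JSON, a list of rows, each a list of 3 entries, a list of its own where there are three numbers: the gripper command: -1 is fully open, 1 is shut, values between are in proportion, then the shift along the tool's x, y, z in m, then the turn, a rotation vector about the tool's x, y, z in degrees. In form: [[grip, [tx, ty, tz], [rx, ry, rz]], ...]. A call has 1 to 20 rows; each row is the pose to reach, as a shift and turn from the pose commanded when the call began, along the tool's axes at that moment; what a row does not reach only later rows make up. A row lasts 1/8 s, in which the tool goes at most 62.5 mm and 10.7 degrees, less where a joint would pass 70% of its speed; a pose out of reach is approached as far as the arm can. A call with a gripper value outside its range is refused whole. The fingers move at their own pace and stop on an object; FORCE is the grip in N (left out, the last holds). Time passes only in rows, so rows that repeat a pose let the fingers close. It gives the time, the measured TCP pose, the force, the opening and the grip force at its end, in the units of the state.
- bot.get_obs(): the state, without advancing time (a new reading comes with each control period).
- vision.read_camera(name): name is "scene" or "top" or "wrist"; returns a dict with "pixels" (480x640x3 uint8, red, green, blue), "camera_matrix" (3x3 intrinsics, pixels), "D" ([k1, k2, p1, p2, k3] as OpenCV has them; the pictures are not rectified), "T" (4x4, takes a point from camera to world coordinates); the wrist camera has in their place "tool_from_camera" (4x4, takes a point from camera to tool coordinates, whose origin is the TCP and whose axes are the flange's). Camera axes: x right, y down, z forward; pixel columns grow to the right and rows downward; lengths in m; the calibration is good to about 2 mm. A picture is of the moment at which its call begins: read the wrist's pose just before it. There is no depth.
- job.sign_off(): hands the job in; it is judged then, once.
The state is a dict: "time_s": time; "joints": joint angles; "dq": joint speeds; "tau": joint torques, N m; "ee_pos": TCP position; "tcp_rot": TCP orientation; "force": force on the tool from outside, world axes, zero at the start; "ft_torque": the same for the moment, N m; "finger_gap": finger opening in m; "finger_force": force on a finger pad.
Only numpy, scipy, OpenCV 4.12 (cv2) and the standard library are available. Lean on these libraries where they do the work, as an engineer would, in place of code of your own. Each camera call takes 0.05 s, during which the arm holds its last target. There are 200 camera calls.

## Task

Put the sample jars away dry: push the drying pot's blue cap down and twist it anticlockwise free, lay it grip upwards on the blue mat, and before any jar goes in stir the beads with the stirrer until not one of them lies within a bead's width of where it lay at the start. Hang the stirrer back in its stand, put every jar that stands on the bench into the pot on top of the beads, then set the cap on again, push it down and turn it clockwise to its stop so that it springs up locked. Keep all beads in the pot and leave the amber bottle, the beaker and the red-lidded tub where they are.

Things in the scene. Friction and masses are not known exactly. Their poses are not given: they have to be found in the camera images.
- pot: White drying pot, screwed to the bench, immovable. Origin: centre of its underside, z up. Round inside, 124 mm across, straight walled; inner floor 8 mm above the origin, rim 106 mm, neck 130 mm across. White sleeve 162 mm across up to 72 mm, foot flange 196 mm across, 10 mm thick. A red mark on the flange shows the pot's x axis, a green mark lies 45 degrees anticlockwise of it seen from above.
- pot_lock (a point): One of three alike black lugs on the pot's neck (on the pot's x axis, over the red mark, and 120 and 240 degrees on), 8 mm proud, top 101 mm high. Each has a pocket underneath where a cap tooth is held sprung up, with a 5 mm deep catch on its anticlockwise side and a stop on its clockwise side; about 2 degrees of play. Point: under the lug, 96 mm high.
- pot_free (a point): Green mark on the foot flange, 45 degrees anticlockwise (seen from above) of the red one. With the cap's red mark over it (or 120 or 240 degrees on) the cap is free: anywhere 30 to 95 degrees anticlockwise of locked it goes on and off straight up, with about 2 mm of play all round.
- cap: Blue cap, loose, 0.25 kg, 162 mm across, 47 mm high without its grip bar, hollow (41 mm deep). Origin: centre of the skirt's lower edge, z up; a red mark on top shows its x axis. It starts locked: origin 91 mm above the pot's, yaw as the pot's (locked also at 120 or 240 degrees from that). Free on the pot it floats at 95 mm on a sprung collar. On the mat its origin is 3 mm above the bench.
- cap_grip (a point): Point in the grey grip bar on the cap, 70 mm above the cap's origin. The bar is 24 mm wide (along the cap's y), 90 mm long (along the cap's x), from 47 to 81 mm above the cap's origin, with upright sides. To free the cap push it down 7 mm (about 11 N; spring 0.9 N/mm; it bottoms at 12 mm), then turn it, held down, 45 degrees anticlockwise seen from above (24 clears the catch); it rises, lift it off.
- cap_tooth (a point): One of the cap's three inner teeth, 120 degrees apart, this one on the cap's x axis under the red mark; 12 mm wide, 5 mm high, flush with the skirt's lower edge. To refit the cap: set it on 45 degrees anticlockwise of locked, push it down until its origin is 83 to 85 mm above the pot's, turn it clockwise to the stop, let it spring up to 91 mm.
- stirrer: Upright stirrer, 210 mm long, 0.12 kg: black rubber foot 20 mm across, 30 mm long; clear shaft 12 mm; white disc 60 mm across, its underside 118 mm above the tip; square grip above it. Origin: middle of the foot's lower end, z along it to the grip. It starts hanging upright in the stand, disc lying on the stand's top, tip 2 mm above the bench.
- stirrer_grip (a point): Point in the stirrer's white square grip, 165 mm above the tip. The grip is 20 x 20 mm, from 123 to 210 mm above the tip, its sides along the stirrer's x and y.
- stand: Aluminium stirrer stand, fixed to the bench, 60 x 60 mm, 120 mm high, with a square well 40 x 40 mm right through from the top. Origin: centre of its underside, z up, x and y along its sides. The stirrer's foot goes down the well until the disc lies on the top.
- mat: Blue bench mat, 200 x 200 mm, 3 mm thick, flat and fixed on the bench. Origin: centre of its underside.
- reagent: Bystander: amber reagent bottle, 68 mm across, 150 mm high, origin at the centre of its underside. It and the stirrer stand change places from start to start.
- beaker: Bystander: glass beaker, 80 mm across, 95 mm high, origin at the centre of its underside.
- tub: Bystander: white tub with a red lid, 84 mm across, 90 mm high, origin at the centre of its underside.
- bead0_center (a point): Centre of an orange drying bead, a loose hard ball 22 mm across, 12 g, one of seven on the floor of the pot (read also while the cap hides it).
- bead1_center (a point): Centre of an orange drying bead, a loose hard ball 22 mm across, 12 g, one of seven on the floor of the pot (read also while the cap hides it).
- bead2_center (a point): Centre of a green drying bead, a loose hard ball 22 mm across, 12 g, one of seven on the floor of the pot (read also while the cap hides it).
- bead3_center (a point): Centre of an orange drying bead, a loose hard ball 22 mm across, 12 g, one of seven on the floor of the pot (read also while the cap hides it).
- bead4_center (a point): Centre of an orange drying bead, a loose hard ball 22 mm across, 12 g, one of seven on the floor of the pot (read also while the cap hides it).
- bead5_center (a point): Centre of a green drying bead, a loose hard ball 22 mm across, 12 g, one of seven on the floor of the pot (read also while the cap hides it).
- bead6_center (a point): Centre of an orange drying bead, a loose hard ball 22 mm across, 12 g, one of seven on the floor of the pot (read also while the cap hides it).
- jar0: Sample jar, round, 36 mm across, 62 mm high, about 0.11 kg, heavy below: white content, amber glass, white cap. Origin: centre of its underside, z up. It starts standing on the bench beside the pot; two to four of the four jars are present (None if absent). In the pot it may stand or lie, but reach no higher than 15 mm above the rim, or the cap will not go down.
- jar1: Sample jar, round, 36 mm across, 62 mm high, about 0.11 kg, heavy below: white content, amber glass, white cap. Origin: centre of its underside, z up. It starts standing on the bench beside the pot; two to four of the four jars are present (None if absent). In the pot it may stand or lie, but reach no higher than 15 mm above the rim, or the cap will not go down.
- jar2: Sample jar, round, 36 mm across, 62 mm high, about 0.11 kg, heavy below: white content, amber glass, white cap. Origin: centre of its underside, z up. It starts standing on the bench beside the pot; two to four of the four jars are present (None if absent). In the pot it may stand or lie, but reach no higher than 15 mm above the rim, or the cap will not go down.
- jar3: Sample jar, round, 36 mm across, 62 mm high, about 0.11 kg, heavy below: white content, amber glass, white cap. Origin: centre of its underside, z up. It starts standing on the bench beside the pot; two to four of the four jars are present (None if absent). In the pot it may stand or lie, but reach no higher than 15 mm above the rim, or the cap will not go down.
Not all that is in view belongs to the job. Leave any yellow look-alike of the jar1 alone.

How it is judged:
By the outcome, as a careful person would: the job done as asked, in the order asked, and still so for the second after the job is handed in, with the robot touching nothing.
Of jar0, jar1, jar2, jar3 only 2 to 4 are there at a start; the rules pass over those that are not, and their reading is None.
At some moment in a run one of jar0, jar1, jar2, jar3 may be knocked a few centimetres aside while the robot is not near it.
It also fails if it takes over 210 s, if anything falls off the work surface, if the arm or the gripper's body presses on something with over 40 N, if the wrist force passes 120 N, or if a joint passes its speed limit or range.

## Working session

There is one attempt and no reset: what is moved stays moved. The work goes in short steps, Python scripts to look and compute and a shell command to move; the robot and the scene stay as the last step left them, time stands still between calls to the robot, and variables do not carry over. Pictures are saved under pics/ and viewed, at most 14 in all, crops included, and the job is handed in when it is done.

```bash
ls; mkdir -p pics; cat > h.py <<'E'
import numpy as np,cv2
from bench import bot,vision,job
from scipy.spatial.transform import Rotation as R
def shot(n,f):
    o=bot.get_obs(); c=vision.read_camera(n); cv2.imwrite('pics/'+f,c['pixels'][:,:,::-1])
    K=np.array(c['camera_matrix']);D=np.array(c['D'])
    if n=='wrist':
        W=np.eye(4);W[:3,3]=o['ee_pos'];W[:3,:3]=R.from_euler('xyz',o['tcp_rot']).as_matrix();T=W@np.array(c['tool_from_camera'])
    else: T=np.array(c['T'])
    np.savez('pics/'+f+'.npz',K=K,D=D,T=T)
    return c['pixels'],K,D,T
def load(f):
    z=np.load('pics/'+f+'.npz'); return z['K'],z['D'],z['T']
def at(f,uv,z):
    K,D,T=load(f); p=cv2.undistortPoints(np.array([[uv]],float),K,D)[0,0]
    d=T[:3,:3]@[p[0],p[1],1]; return np.round(T[:3,3]+d*(z-T[2,3])/d[2],4)
def proj(f,X):
    K,D,T=load(f); Ti=np.linalg.inv(T)
    return cv2.projectPoints(np.array(X,float).reshape(-1,1,3),cv2.Rodrigues(Ti[:3,:3])[0],Ti[:3,3],K,D)[0][:,0].round(1)
E
python3 - <<'E'
from h import *
print(bot.get_obs())
for n in('scene','top'):
    _,K,D,T=shot(n,n+'0.png');print(n,K.round(0).tolist(),T.round(3).tolist())
E
```

```text
pics
{'time_s': 0.0, 'joints': array([ 1.40311905e+00,  3.59384538e-01,  1.10413048e-02, -3.73939794e-04,
       -1.22411466e+00, -2.88078738e-01]), 'dq': array([-0.00046894,  0.00062263,  0.00081022,  0.00150777,  0.0001845 ,
        0.00117415]), 'tau': array([ 1.42080757e-03, -5.82723856e+01,  2.93050396e+01,  6.99701115e+00,
        7.12331981e-03, -1.60876893e-04]), 'ee_pos': array([0.29690588, 0.60562743, 0.22561229]), 'tcp_rot': array([ 3.13989967e+00, -1.35079068e-04, -4.55883246e-01]), 'force': array([ 0.08741145,  0.45831153, -0.81304903]), 'ft_torque': array([ 0.10246633, -0.02010686,  0.03955737]), 'finger_force': 0.0, 'finger_gap': 0.08770822165835708}
scene [[496.0, 0.0, 318.0], [0.0, 496.0, 238.0], [0.0, 0.0, 1.0]] [[0.06, 0.793, -0.606, 1.109], [0.998, -0.057, 0.024, 0.002], [-0.016, -0.606, -0.795, 0.859], [0.0, 0.0, 0.0, 1.0]]
top [[487.0, 0.0, 317.0], [0.0, 487.0, 244.0], [0.0, 0.0, 1.0]] [[-0.016, -0.996, 0.091, 0.45], [-1.0, 0.015, -0.014, 0.028], [0.012, -0.091, -0.996, 1.013], [0.0, 0.0, 0.0, 1.0]]
```

View pics/top0.png

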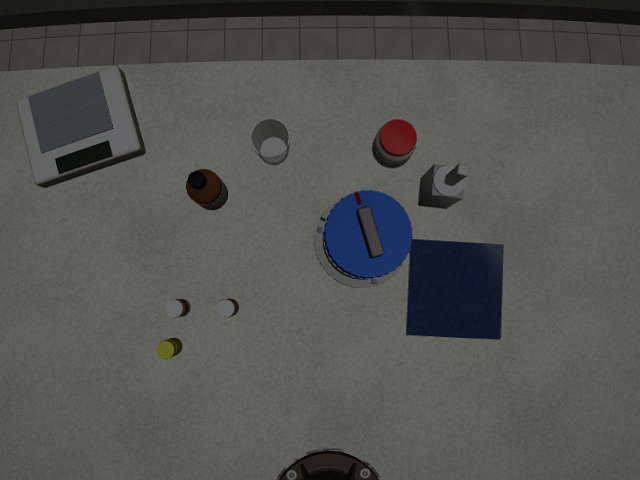

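View pics/scene0.png

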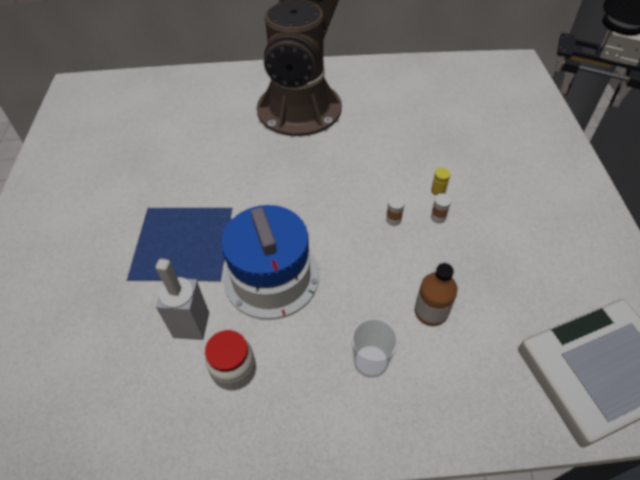

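The top view shows the cap centred near (368,234), its red mark at (358,198), the stirrer at (455,172), and the mat centre at (455,290). There are two white jars at (175,309) and (226,308), with the yellow decoy at (166,349). The scene view confirms this, with the flange's red mark at (283,313).

```bash
python3 - <<'E'
from h import *
t='top0.png';s='scene0.png'
im=cv2.imread('pics/'+t);hsv=cv2.cvtColor(im,cv2.COLOR_BGR2HSV)
m=cv2.inRange(hsv,(105,150,90),(130,255,255))
c=max(cv2.findContours(m,0,1)[0],key=cv2.contourArea)
e=cv2.minEnclosingCircle(c);print('cap px',e,at(t,e[0],.138))
print('grip',at(t,(371,232),.172),'ends',at(t,(363,208),.172),at(t,(378,255),.172))
print('cap red',at(t,(358,198),.138),'flange red scene',at(s,(283,313),.01),'green',at(s,(313,291),.01))
print('green top',at(t,(322,218),.01))
print('mat',[at(t,p,.003)for p in((411,240),(503,244),(500,339),(407,334))],at(t,(455,289),.003))
print('jars',at(t,(175,309),.062),at(t,(226,308),.062),at(s,(441,201),.062),at(s,(396,203),.062),'yel',at(t,(166,349),.062))
print('stirrer top',at(t,(459,169),.212),at(s,(163,264),.212))
print('stand',[at(t,p,.12)for p in((433,166),(463,170),(464,199),(434,199))])
print('beaker',at(t,(274,150),.0),'tub',at(t,(398,138),.09),'bottle',at(t,(197,180),.15))
for n,a in((t,(425,150,475,215)),(t,(310,180,420,290)),(s,(140,240,220,350)),(s,(210,200,330,320))):
    pass
a=cv2.resize(im[150:300,310:510],None,fx=4,fy=4,interpolation=2);cv2.imwrite('pics/c1.png',cv2.convertScaleAbs(a,alpha=1.6))
E
```

```text
cap px ((367.568115234375, 234.05418395996094), 43.98008346557617) [ 0.5455 -0.0754  0.138 ]
grip [ 0.5453 -0.0775  0.172 ] ends [ 0.5877 -0.0646  0.172 ] [ 0.5049 -0.0887  0.172 ]
cap red [ 0.6118 -0.0597  0.138 ] flange red scene [ 0.6386 -0.0515  0.01  ] green [0.5931 0.0092 0.01  ]
green top [0.5944 0.0035 0.01  ]
mat [array([ 0.5464, -0.1824,  0.003 ]), array([ 0.535 , -0.3802,  0.003 ]), array([ 0.3356, -0.365 ,  0.003 ]), array([ 0.3516, -0.1682,  0.003 ])] [ 0.4422 -0.2722  0.003 ]
jars [0.4126 0.2943 0.062 ] [0.4135 0.1941 0.062 ] [0.4203 0.2945 0.062 ] [0.4191 0.1973 0.062 ] yel [0.3353 0.312  0.062 ]
stirrer top [ 0.6464 -0.226   0.212 ] [ 0.6496 -0.2293  0.212 ]
stand [array([ 0.675 , -0.2053,  0.12  ]), array([ 0.667 , -0.2628,  0.12  ]), array([ 0.6112, -0.2618,  0.12  ]), array([ 0.6117, -0.2044,  0.12  ])]
beaker [0.7439 0.103  0.    ] tub [ 0.7393 -0.1463  0.09  ] bottle [0.6472 0.2317 0.15  ]
```

View pics/c1.png

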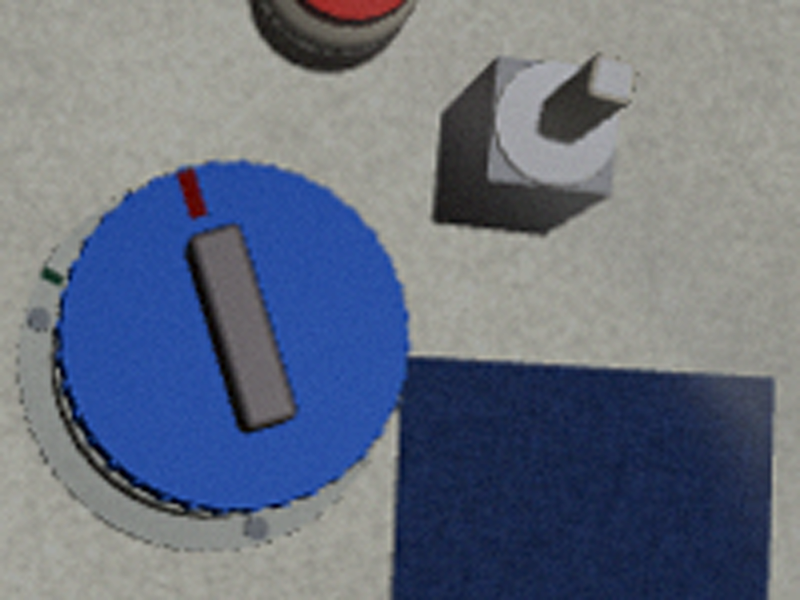

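The crop shows the cap's red mark at about 14° yaw, the same as the flange. The green mark is at 58°, which agrees.

```bash
cat >> h.py <<'E'
def go(x,y,z,yawdeg):
    o=bot.get_obs();A=R.from_euler('xyz',o['tcp_rot']);B=R.from_euler('xyz',[180,0,yawdeg],degrees=True)
    d=A.inv().apply(np.array([x,y,z])-o['ee_pos']);r=(A.inv()*B).as_rotvec(degrees=True)
    print('shift',d.round(4).tolist(),'rot',r.round(1).tolist(),'rows',round(max(np.linalg.norm(d)/.0625,np.linalg.norm(r)/10.7),1))
E
python3 -c "
from h import *
go(.5455,-.0755,.30,-165.5)"
```

```text
shift [0.5231, 0.5023, -0.0734] rot [0.0, -0.1, 139.4] rows 13.0
```

```bash
python3 -m handwheel '[[-1,[0,0,-0.0734],[0,0,0]],[-1,[0,0,-0.0734],[0,0,0]],[-1,[0.523,0.502,-0.0734],[0,0,139.4]],[-1,[0.523,0.502,-0.0734],[0,0,139.4]],[-1,[0.523,0.502,-0.0734],[0,0,139.4]],[-1,[0.523,0.502,-0.0734],[0,0,139.4]],[-1,[0.523,0.502,-0.0734],[0,0,139.4]],[-1,[0.523,0.502,-0.0734],[0,0,139.4]],[-1,[0.523,0.502,-0.0734],[0,0,139.4]],[-1,[0.523,0.502,-0.0734],[0,0,139.4]],[-1,[0.523,0.502,-0.0734],[0,0,139.4]],[-1,[0.523,0.502,-0.0734],[0,0,139.4]],[-1,[0.523,0.502,-0.0734],[0,0,139.4]],[-1,[0.523,0.502,-0.0734],[0,0,139.4]],[-1,[0.523,0.502,-0.0734],[0,0,139.4]],[-1,[0.523,0.502,-0.0734],[0,0,139.4]],[-1,[0.523,0.502,-0.0734],[0,0,139.4]],[-1,[0.523,0.502,-0.0734],[0,0,139.4]]]'
python3 - <<'E'
from h import *
print(bot.get_obs()['joints'].round(2)); shot('wrist','w1.png'); go(.5455,-.0755,.30,-165.5)
E
```

```text
time_s: 2.35
ee_pos: [0.5457, -0.0743, 0.3001]
tcp_rot: [3.142, 0.0, -2.885]
force: [0.2, -0.1, 0.2]
finger_gap: 0.0875
finger_force: 0.0
[ 0.22  0.11 -0.15 -0.   -1.31 -1.53]
shift [0.0005, -0.0011, 0.0001] rot [0.0, 0.0, 0.1] rows 0.0
```

View pics/w1.png

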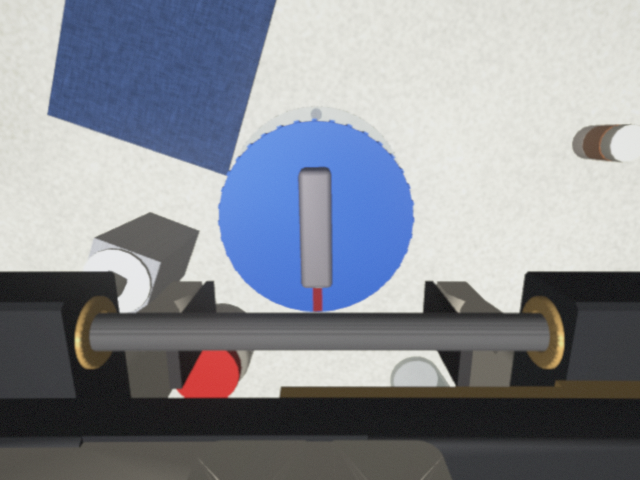

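The wrist view shows the bar upright in the image, centred at (316,228). The cap circle is centred near (316,216).

```bash
python3 - <<'E'
from h import *
f='w1.png'; print('bar ends',at(f,(315.5,168),.172),at(f,(316,287),.172))
im=cv2.imread('pics/'+f);m=cv2.inRange(cv2.cvtColor(im,cv2.COLOR_BGR2HSV),(105,100,150),(112,255,255))
m[:, :210]=0;m[:,425:]=0
c=max(cv2.findContours(m,0,1)[0],key=cv2.contourArea);e=cv2.minEnclosingCircle(c);print('cap',e,at(f,e[0],.138))
print('mat corners',[at(f,p,.003) for p in((49,114),(227,175))])
print('disc',at(f,(118,280),.125))
go(.5455,-.0755,.142,-165.5)
E
```

```text
bar ends [ 0.5028 -0.0887  0.172 ] [ 0.589 -0.066  0.172]
cap ((315.4131774902344, 213.3203582763672), 98.499267578125) [ 0.5406 -0.0793  0.138 ]
mat corners [array([ 0.5341, -0.3778,  0.003 ]), array([ 0.5494, -0.1807,  0.003 ])]
disc [ 0.6445 -0.2315  0.125 ]
shift [0.0005, -0.0011, 0.1581] rot [0.0, 0.0, 0.1] rows 2.5
```

```bash
python3 -m handwheel '[[-1,[0.0005,-0.0025,0.06],[0,0,0]],[-1,[0.0005,-0.0025,0.12],[0,0,0]],[-1,[0.0005,-0.0025,0.158],[0,0,0]],[-1,[0.0005,-0.0025,0.158],[0,0,0]],[1,[0.0005,-0.0025,0.158],[0,0,0]],[1,[0.0005,-0.0025,0.158],[0,0,0]],[1,[0.0005,-0.0025,0.158],[0,0,0]],[1,[0.0005,-0.0025,0.158],[0,0,0]],[1,[0.0005,-0.0025,0.158],[0,0,0]],[1,[0.0005,-0.0025,0.158],[0,0,0]],[1,[0.0005,-0.0025,0.158],[0,0,0]]]' 55
```

```text
time_s: 3.78
ee_pos: [0.5458, -0.0774, 0.1419]
tcp_rot: [3.141, -0.0, -2.889]
force: [-1.3, 2.8, 1.1]
finger_gap: 0.0235
finger_force: 55.1
```

```bash
python3 -m handwheel '[[1,[0,0,0.004],[0,0,0]],[1,[0,0.0005,0.008],[0,0,0]],[1,[0,0.0005,0.0085],[0,0,0]],[1,[0,0.0005,0.0085],[0,0,0]]]'
```

```text
time_s: 4.28
ee_pos: [0.546, -0.0772, 0.1346]
tcp_rot: [-3.141, 0.001, -2.888]
force: [-3.4, 1.4, 11.6]
finger_gap: 0.0237
finger_force: 55.0
```

Down 7.3 mm at 11.6 N, as expected. I'll push slightly more and turn.

```bash
python3 -m handwheel '[[1,[0,0,0.001],[0,0,0]],[1,[0,0,0.001],[0,0,-9]],[1,[0,0,0.001],[0,0,-18]],[1,[0,0,0.001],[0,0,-27]],[1,[0,0,0.001],[0,0,-36]],[1,[0,0,0.001],[0,0,-45]],[1,[0,0,0.001],[0,0,-45]],[1,[0,0,0.001],[0,0,-45]]]'
```

```text
time_s: 5.28
ee_pos: [0.5465, -0.0778, 0.1341]
tcp_rot: [-3.139, -0.0, -2.103]
force: [-2.7, -3.3, 10.8]
finger_gap: 0.0238
finger_force: 55.0
```

```bash
python3 -m handwheel '[[1,[0,0,-0.01],[0,0,0]],[1,[0,0,-0.03],[0,0,0]],[1,[0,0,-0.06],[0,0,0]],[1,[0,0,-0.106],[0,0,0]],[1,[0,0,-0.106],[0,0,0]],[1,[0,0,-0.106],[0,0,0]]]'
python3 -c "
from h import *
go(.4425,-.273,.24,-120.5);go(.4425,-.273,.055,-120.5)"
```

```text
time_s: 6.02
ee_pos: [0.5451, -0.0768, 0.2375]
tcp_rot: [3.14, -0.0, -2.104]
force: [0.1, 0.5, -3.2]
finger_gap: 0.0235
finger_force: 55.0
shift [0.2211, -0.0113, -0.0025] rot [0.1, -0.0, -0.0] rows 3.5
shift [0.2211, -0.0116, 0.1825] rot [0.1, -0.0, -0.0] rows 4.6
```

```bash
python3 -m handwheel '[[1,[0.055,-0.003,0],[0,0,0]],[1,[0.11,-0.006,0],[0,0,0]],[1,[0.165,-0.009,0],[0,0,0]],[1,[0.221,-0.0115,0],[0,0,0]],[1,[0.221,-0.0115,0],[0,0,0]],[1,[0.221,-0.0115,0.05],[0,0,0]],[1,[0.221,-0.0115,0.10],[0,0,0]],[1,[0.221,-0.0115,0.15],[0,0,0]],[1,[0.221,-0.0115,0.175],[0,0,0]],[1,[0.221,-0.0115,0.182],[0,0,0]],[1,[0.221,-0.0115,0.182],[0,0,0]],[1,[0.221,-0.0115,0.182],[0,0,0]]]'
```

```text
time_s: 7.52
ee_pos: [0.4442, -0.2732, 0.0571]
tcp_rot: [-3.14, 0.0, -2.103]
force: [0.0, -0.2, -2.5]
finger_gap: 0.0241
finger_force: 55.0
```

```bash
python3 -m handwheel '[[1,[0,0,0.002],[0,0,0]],[1,[0,0,0.0035],[0,0,0]],[1,[0,0,0.0035],[0,0,0]],[1,[0,0,0.0035],[0,0,0]]]'
```

```text
time_s: 8.02
ee_pos: [0.4439, -0.2732, 0.0539]
tcp_rot: [-3.141, 0.0, -2.103]
force: [-0.6, 3.1, 5.3]
finger_gap: 0.0239
finger_force: 55.0
```

```bash
python3 -m handwheel '[[-1,[0,0,0],[0,0,0]],[-1,[0,0,0],[0,0,0]],[-1,[0,0,0],[0,0,0]],[-1,[0,0,-0.06],[0,0,0]],[-1,[0,0,-0.12],[0,0,0]],[-1,[0,0,-0.18],[0,0,0]],[-1,[0,0,-0.24],[0,0,0]],[-1,[0,0,-0.28],[0,0,0]],[-1,[0,0,-0.28],[0,0,0]]]'
python3 -c "
from h import *
go(.5455,-.077,.335,-178)"
```

```text
time_s: 9.15
ee_pos: [0.4447, -0.2738, 0.3366]
tcp_rot: [-3.135, 0.001, -2.103]
force: [-0.5, -0.6, -0.7]
finger_gap: 0.0874
finger_force: 0.0
shift [-0.2207, 0.0131, 0.0019] rot [-0.3, 0.3, 57.5] rows 5.4
```

```bash
python3 -m handwheel '[[-1,[-0.055,0.0033,0],[0,0,10]],[-1,[-0.11,0.0066,0],[0,0,20]],[-1,[-0.165,0.01,0],[0,0,30]],[-1,[-0.2207,0.0131,0.002],[0,0,40]],[-1,[-0.2207,0.0131,0.002],[0,0,50]],[-1,[-0.2207,0.0131,0.002],[0,0,57.5]],[-1,[-0.2207,0.0131,0.002],[0,0,57.5]],[-1,[-0.2207,0.0131,0.002],[0,0,57.5]]]'
python3 - <<'E'
from h import *
shot('wrist','w2.png'); go(.645,-.232,.335,-178)
E
```

```text
time_s: 10.15
ee_pos: [0.544, -0.0766, 0.3304]
tcp_rot: [-3.142, -0.001, -3.104]
force: [-0.8, 0.1, -0.6]
finger_gap: 0.0876
finger_force: 0.0
shift [-0.0952, -0.159, -0.0044] rot [-0.0, -0.0, 0.1] rows 3.0
```

View pics/w2.png

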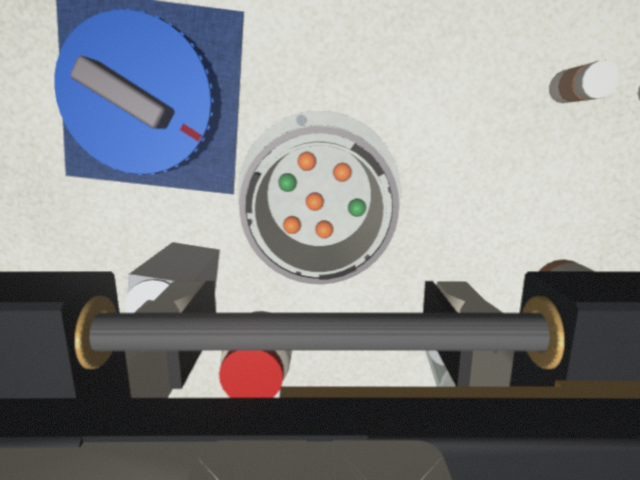

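The wrist view shows seven beads on the pot floor: (306,161), (342,172), (288,183), (315,201), (357,207), (291,225) and (324,229). The cap lies on the mat, grip up.

```bash
cat >> h.py <<'E'
def beads(f,lo=(450,450)):
    im=cv2.imread('pics/'+f);hsv=cv2.cvtColor(im,cv2.COLOR_BGR2HSV);out=[]
    for n,a,b in(('o',(5,120,60),(20,255,255)),('g',(55,80,30),(90,255,255))):
        m=cv2.inRange(hsv,a,b)
        for c in cv2.findContours(m,0,1)[0]:
            if cv2.contourArea(c)>15:
                e=cv2.minEnclosingCircle(c);p=at(f,e[0],.019)
                if np.hypot(p[0]-.5455,p[1]+.0765)<.07: out.append((n,np.round(e[0]+(e[1],),1).tolist(),p[:2].tolist()))
    return out
E
python3 - <<'E'
from h import *
f='w2.png'
b=beads(f)
for x in b:print(x)
import json;json.dump(b,open('b0.json','w'))
im=cv2.imread('pics/'+f)
g=cv2.cvtColor(im,cv2.COLOR_BGR2GRAY)
# predicted circles for centre check
for z,r in((.008,.062),(.106,.065)):
    a=np.linspace(0,6.28,9)[:-1];print(z,proj(f,[(.5455+r*np.cos(t),-.0765+r*np.sin(t),z)for t in a]).astype(int).tolist())
E
```

```text
('o', [323.8, 229.0, 8.1], [0.5858, -0.0698])
('o', [291.4, 224.7, 8.1], [0.5819, -0.1087])
('o', [314.3, 201.1, 8.3], [0.5525, -0.0824])
('o', [341.8, 171.8, 8.5], [0.5173, -0.0518])
('o', [306.0, 161.0, 8.6], [0.5065, -0.0934])
('g', [356.5, 207.5, 7.9], [0.5583, -0.0323])
('g', [287.0, 182.1, 8.2], [0.5314, -0.1148])
0.008 [[317, 243], [353, 230], [371, 195], [358, 158], [321, 140], [283, 155], [267, 192], [282, 228]]
0.106 [[317, 272], [364, 256], [386, 211], [370, 162], [322, 139], [272, 158], [252, 206], [271, 252]]
```

```bash
python3 -m handwheel '[[-1,[-0.0476,-0.0795,-0.006],[0,0,0]],[-1,[-0.0952,-0.159,-0.012],[0,0,0]],[-1,[-0.0952,-0.159,-0.012],[0,0,0]],[-1,[-0.0952,-0.159,-0.012],[0,0,0]],[-1,[-0.0952,-0.159,-0.012],[0,0,0]]]'
python3 - <<'E'
from h import *
print(at('top0.png',(462.5,170),.212),at('top0.png',(448.75,181.25),.125))
shot('wrist','w3.png')
E
```

```text
time_s: 10.82
ee_pos: [0.6446, -0.2325, 0.3421]
tcp_rot: [3.141, -0.001, -3.107]
force: [-0.9, 0.7, 1.5]
finger_gap: 0.0878
finger_force: 0.0
[ 0.6446 -0.2319  0.212 ] [ 0.6443 -0.2327  0.125 ]
```

View pics/w3.png

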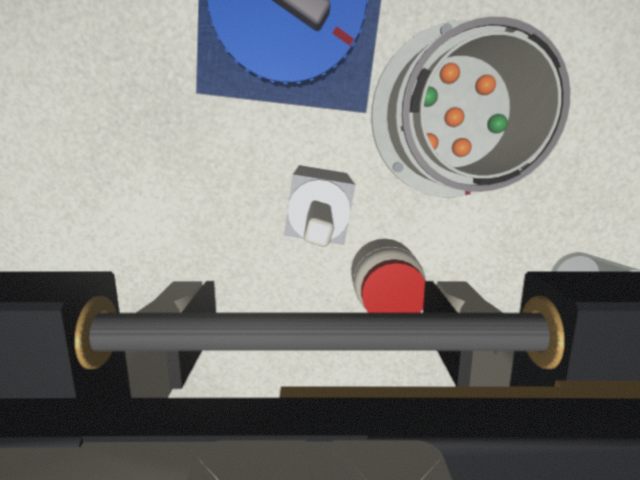

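The wrist view shows the stirrer's grip top at about (319,233) and its disc at (318,210). The stand's edges are tilted about 6.5° in the image. I'll zoom in to get the grip's own angle.

```bash
python3 - <<'E'
from h import *
im=cv2.imread('pics/w3.png');cv2.imwrite('pics/c2.png',cv2.resize(im[160:260,260:380],None,fx=6,fy=6,interpolation=2))
print(at('w3.png',(319,233),.212),at('w3.png',(318.5,210),.125),at('w2.png',(318,206),.106))
E
```

```text
[ 0.6468 -0.2329  0.212 ] [ 0.6458 -0.2334  0.125 ] [ 0.5428 -0.0781  0.106 ]
```

View pics/c2.png

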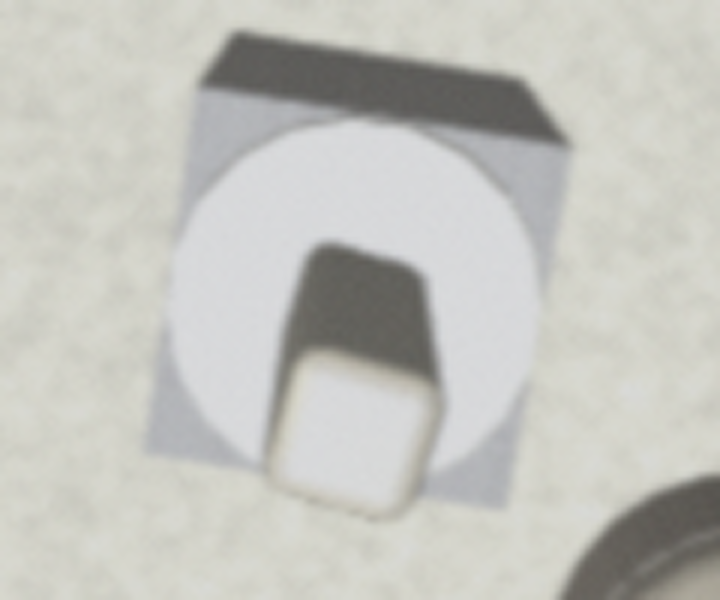

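The grip is turned about 14° in the image and the stand about 9°. I'll grip a little above the point given, to keep the gripper body clear.

```bash
python3 -m handwheel '[[-1,[-0.0008,0,0.03],[0,0,7]],[-1,[-0.0008,0,0.06],[0,0,13]],[-1,[-0.0008,0,0.11],[0,0,13]],[-1,[-0.0008,0,0.16],[0,0,13]],[-1,[-0.0008,0,0.187],[0,0,13]],[-1,[-0.0008,0,0.187],[0,0,13]],[1,[-0.0008,0,0.187],[0,0,13]],[1,[-0.0008,0,0.187],[0,0,13]],[1,[-0.0008,0,0.187],[0,0,13]],[1,[-0.0008,0,0.187],[0,0,13]],[1,[-0.0008,0,0.187],[0,0,13]],[1,[-0.0008,0,0.187],[0,0,13]],[1,[-0.0008,0,0.187],[0,0,13]]]' 50
```

```text
time_s: 12.5
ee_pos: [0.6457, -0.232, 0.1559]
tcp_rot: [-3.142, -0.0, 2.949]
force: [0.4, 0.5, -0.0]
finger_gap: 0.0236
finger_force: 0.0
```

```bash
python3 -m handwheel '[[1,[0,0,0],[0,0,0]],[1,[0,0,0],[0,0,0]],[1,[0,0,0],[0,0,0]]]'
```

```text
time_s: 12.88
ee_pos: [0.6457, -0.232, 0.1559]
tcp_rot: [-3.142, -0.0, 2.949]
force: [-0.4, -0.0, -0.1]
finger_gap: 0.0196
finger_force: 49.8
```

```bash
python3 -m handwheel '[[1,[0,0,-0.05],[0,0,0]],[1,[0,0,-0.1],[0,0,0]],[1,[0,0,-0.15],[0,0,0]],[1,[0,0,-0.15],[0,0,0]],[1,[0,0,-0.15],[0,0,0]]]'
python3 -c "
from h import *
go(.5585,-.0585,.305,180)"
```

```text
time_s: 13.5
ee_pos: [0.6453, -0.2316, 0.3052]
tcp_rot: [3.141, -0.001, 2.949]
force: [0.2, 0.1, -1.6]
finger_gap: 0.0196
finger_force: 49.8
shift [0.1183, 0.1533, 0.0004] rot [0.0, -0.0, -11.0] rows 3.1
```

```bash
python3 -m handwheel '[[1,[0.04,0.052,0],[0,0,-4]],[1,[0.08,0.104,0],[0,0,-8]],[1,[0.118,0.153,0],[0,0,-11]],[1,[0.118,0.153,0],[0,0,-11]],[1,[0.118,0.153,0],[0,0,-11]],[1,[0.118,0.153,0],[0,0,-11]],[1,[0.118,0.153,0.05],[0,0,-11]],[1,[0.118,0.153,0.1],[0,0,-11]],[1,[0.118,0.153,0.125],[0,0,-11]],[1,[0.118,0.153,0.138],[0,0,-11]],[1,[0.118,0.153,0.138],[0,0,-11]]]'
```

```text
time_s: 14.88
ee_pos: [0.5591, -0.0601, 0.1673]
tcp_rot: [-3.141, -0.002, 3.14]
force: [0.3, 0.2, -1.1]
finger_gap: 0.0198
finger_force: 49.8
```

```bash
python3 -m handwheel '[[1,[0.0026,-0.0116,0],[0,0,0]],[1,[0.0056,-0.0246,0],[0,0,0]],[1,[0.0076,-0.0366,0],[0,0,0]],[1,[0.0096,-0.0436,0],[0,0,0]],[1,[0.0036,-0.0536,0],[0,0,0]],[1,[-0.0104,-0.0456,0],[0,0,0]],[1,[-0.0204,-0.0326,0],[0,0,0]],[1,[-0.0244,-0.0166,0],[0,0,0]],[1,[-0.0204,-0.0006,0],[0,0,0]],[1,[-0.0104,0.0124,0],[0,0,0]],[1,[0.0036,0.0204,0],[0,0,0]],[1,[0.0206,0.0204,0],[0,0,0]],[1,[0.0356,0.0144,0],[0,0,0]],[1,[0.0466,0.0024,0],[0,0,0]],[1,[0.0516,-0.0136,0],[0,0,0]],[1,[0.0516,-0.0136,0],[0,0,0]]]'
python3 - <<'E'
from h import *
shot('top','t1.png')
im=cv2.imread('pics/t1.png');cv2.imwrite('pics/c3.png',cv2.convertScaleAbs(cv2.resize(im[180:290,300:430],None,fx=5,fy=5,interpolation=2),alpha=1.6))
for x in beads('t1.png'):print(x)
E
```

```text
time_s: 16.88
ee_pos: [0.5096, -0.0733, 0.1694]
tcp_rot: [3.141, 0.006, 3.141]
force: [5.8, -0.9, -1.1]
finger_gap: 0.0199
finger_force: 50.0
```

View pics/c3.png

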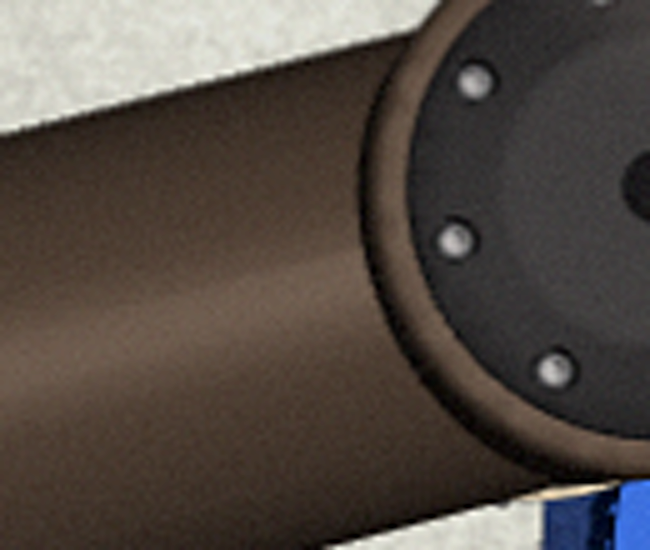

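The top camera only sees the arm, so I'll lift the stirrer out and look with the wrist camera, offset to one side.

```bash
python3 -m handwheel '[[1,[-0.002,0,0],[0,0,0]],[1,[-0.002,0,-0.04],[0,0,0]],[1,[-0.002,0,-0.09],[0,0,0]],[1,[-0.002,0,-0.145],[0,0,0]],[1,[-0.002,0,-0.16],[0,0,0]],[1,[-0.06,-0.01,-0.16],[0,0,0]],[1,[-0.11,-0.01,-0.16],[0,0,0]],[1,[-0.15,-0.01,-0.16],[0,0,0]],[1,[-0.15,-0.01,-0.16],[0,0,0]],[1,[-0.15,-0.01,-0.16],[0,0,0]]]'
python3 - <<'E'
from h import *
import json
_,K,D,T=shot('wrist','w4.png');print(T[:3,3].round(3))
b=beads('w4.png')
for x in b:print(x[0],x[1],(np.array(x[2])-[.5455,-.0767]).round(3))
im=cv2.imread('pics/w4.png');cv2.imwrite('pics/w4v.png',im)
E
```

```text
time_s: 18.18
ee_pos: [0.6566, -0.0828, 0.3263]
tcp_rot: [3.141, -0.003, 3.141]
force: [-0.3, 0.5, -1.7]
finger_gap: 0.0199
finger_force: 50.0
[ 0.588 -0.083  0.484]
o [308.4, 141.6, 9.0] [ 0.051 -0.019]
o [359.0, 128.5, 9.0] [0.036 0.038]
o [282.0, 92.0, 9.5] [-0.002 -0.047]
o [310.0, 54.5, 10.0] [-0.039 -0.016]
o [332.5, 44.8, 10.5] [-0.049  0.008]
g [370.0, 82.9, 9.4] [-0.011  0.049]
g [285.8, 66.2, 9.9] [-0.028 -0.042]
```

View pics/w4v.png

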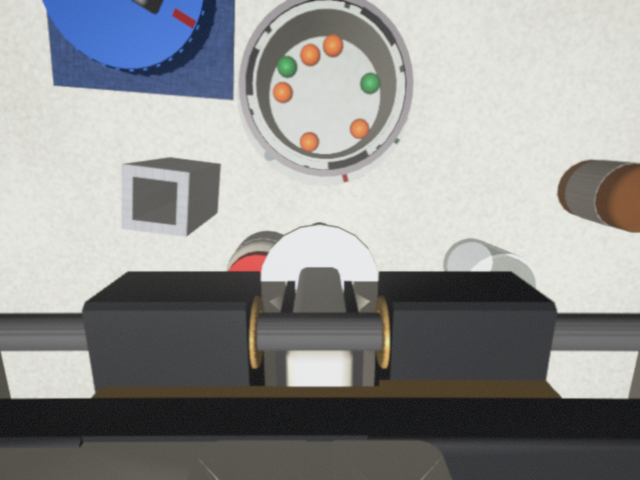

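The wrist view shows all seven beads, but several sit close to their starting spots: orange (310,54), green (286,66) and orange (308,142). I'll sweep them along the wall in two controlled pushes.

```bash
python3 -m handwheel '[[1,[0.058,-0.014,0],[0,0,0]],[1,[0.116,-0.014,0],[0,0,0]],[1,[0.116,-0.014,0],[0,0,0]],[1,[0.116,-0.014,0],[0,0,0]],[1,[0.116,-0.014,0.05],[0,0,0]],[1,[0.116,-0.014,0.1],[0,0,0]],[1,[0.116,-0.014,0.145],[0,0,0]],[1,[0.116,-0.014,0.159],[0,0,0]],[1,[0.116,-0.014,0.159],[0,0,0]]]'
```

```text
time_s: 19.35
ee_pos: [0.542, -0.0969, 0.1689]
tcp_rot: [-3.141, -0.001, -3.142]
force: [-0.1, 0.7, -0.3]
finger_gap: 0.02
finger_force: 50.0
```

```bash
python3 -m handwheel '[[1,[0.0105,-0.0068,0.001],[0,0,0]],[1,[0.0055,-0.0128,0.001],[0,0,0]],[1,[-0.0015,-0.0178,0.001],[0,0,0]],[1,[-0.0085,-0.0218,0.001],[0,0,0]],[1,[-0.0155,-0.0238,0.001],[0,0,0]],[1,[-0.0215,-0.0218,0.001],[0,0,0]],[1,[-0.0265,-0.0198,0.001],[0,0,0]],[1,[-0.0315,-0.0168,0.001],[0,0,0]],[1,[-0.0365,-0.0128,0.001],[0,0,0]],[1,[-0.0405,-0.0078,0.001],[0,0,0]],[1,[-0.0435,-0.0028,0.001],[0,0,0]],[1,[-0.0455,0.0022,0.001],[0,0,0]],[1,[-0.0475,0.0082,0.001],[0,0,0]],[1,[-0.0495,0.0142,0.001],[0,0,0]],[1,[-0.0495,0.0202,0.001],[0,0,0]],[1,[-0.0495,0.0252,0.001],[0,0,0]],[1,[-0.0485,0.0302,0.001],[0,0,0]],[1,[-0.0475,0.0342,0.001],[0,0,0]],[1,[-0.0475,0.0342,0.001],[0,0,0]]]'
```

```text
time_s: 21.72
ee_pos: [0.5865, -0.0627, 0.1669]
tcp_rot: [-3.141, -0.005, 3.141]
force: [-4.8, -0.1, -0.3]
finger_gap: 0.0199
finger_force: 50.0
```

```bash
python3 -m handwheel '[[1,[0.023,-0.008,0],[0,0,0]],[1,[0.043,-0.011,0],[0,0,0]],[1,[0.063,-0.011,0],[0,0,0]],[1,[0.069,-0.014,0],[0,0,0]],[1,[0.075,-0.022,0],[0,0,0]],[1,[0.081,-0.027,0],[0,0,0]],[1,[0.085,-0.033,0],[0,0,0]],[1,[0.083,-0.037,0],[0,0,0]],[1,[0.081,-0.041,0],[0,0,0]],[1,[0.076,-0.047,0],[0,0,0]],[1,[0.073,-0.05,0],[0,0,0]],[1,[0.069,-0.053,0],[0,0,0]],[1,[0.069,-0.053,0],[0,0,0]],[1,[0.060,-0.038,0],[0,0,0]],[1,[0.058,-0.034,-0.05],[0,0,0]],[1,[0.058,-0.034,-0.11],[0,0,0]],[1,[0.058,-0.034,-0.16],[0,0,0]]]'
python3 -c "
from h import *
go(.6566,-.0828,.3263,180)"
```

```text
time_s: 23.85
ee_pos: [0.5312, -0.0967, 0.3301]
tcp_rot: [-3.141, -0.0, -3.142]
force: [1.2, -0.4, -1.1]
finger_gap: 0.0195
finger_force: 50.0
shift [-0.1254, 0.0139, 0.0038] rot [-0.1, -0.0, 0.0] rows 2.0
```

```bash
python3 -m handwheel '[[1,[-0.06,0.007,0.003],[0,0,0]],[1,[-0.11,0.014,0.003],[0,0,0]],[1,[-0.11,0.014,0.003],[0,0,0]],[1,[-0.11,0.014,0.003],[0,0,0]],[1,[-0.11,0.014,0.003],[0,0,0]]]'
cat >> h.py <<'E'
import json
def cmp(f):
    b0=json.load(open('b0.json'));c=np.array([.5455,-.0767])
    for x in beads(f):
        p=np.array(x[2]);print(x[0],x[1],((p-c)*1e3).round(),'d to starts',[int(np.hypot(*(p-np.array(y[2])))*1e3) for y in b0 if y[0]==x[0]])
E
python3 - <<'E'
from h import *
shot('wrist','w5.png');cmp('w5.png')
E
```

```text
time_s: 24.48
ee_pos: [0.6404, -0.0829, 0.3254]
tcp_rot: [-3.141, 0.0, 3.141]
force: [-1.0, 0.4, -0.4]
finger_gap: 0.0198
finger_force: 50.0
o [334.8, 156.7, 8.9] [52. 11.] d to starts [12, 45, 48, 81, 95]
o [359.0, 142.5, 9.0] [36. 38.] d to starts [31, 70, 52, 66, 93]
o [277.8, 117.1, 9.3] [  9. -52.] d to starts [66, 33, 46, 85, 59]
o [292.0, 73.0, 10.2] [-36. -36.] d to starts [87, 72, 52, 60, 19]
o [327.0, 59.2, 10.2] [-49.   2.] d to starts [89, 92, 57, 31, 21]
g [369.5, 97.5, 9.2] [-11.  48.] d to starts [24, 86]
g [278.8, 95.1, 9.4] [-14. -50.] d to starts [98, 12]
```

View pics/w5.png

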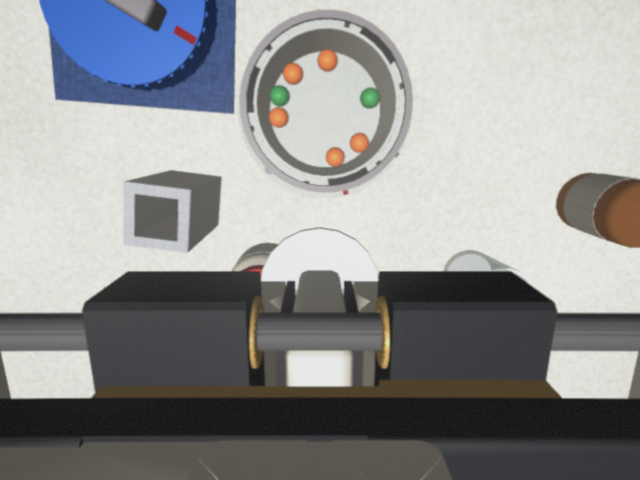

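The stirrer is upright. The beads slipped past because the grip swings along the tool's x axis. I'll turn the tool so the fingers' closing line follows the push direction, and grip harder.

```bash
python3 -m handwheel '[[1,[0.055,0.001,0],[0,0,-10]],[1,[0.105,0.001,0],[0,0,-20]],[1,[0.105,0.001,0],[0,0,-30]],[1,[0.105,0.001,0],[0,0,-40]],[1,[0.105,0.001,0],[0,0,-50]],[1,[0.105,0.001,0],[0,0,-60]],[1,[0.105,0.001,0],[0,0,-65]],[1,[0.105,0.001,0.06],[0,0,-65]],[1,[0.105,0.001,0.11],[0,0,-65]],[1,[0.105,0.001,0.145],[0,0,-65]],[1,[0.105,0.001,0.159],[0,0,-65]],[1,[0.105,0.001,0.159],[0,0,-65]],[1,[0.105,0.001,0.159],[0,0,-65]]]' 60
cat >> h.py <<'E'
def path(pts,c=(.5455,-.0767)):
    o=bot.get_obs();A=R.from_euler('xyz',o['tcp_rot'])
    for p in pts:
        d=A.inv().apply([c[0]+p[0]/1e3-o['ee_pos'][0],c[1]+p[1]/1e3-o['ee_pos'][1],0]);print(p,d[:2].round(3).tolist())
E
python3 - <<'E'
from h import *
path([(-28,-8),(-36,-14),(-42,-20),(-40,-26),(-36,-31),(-31,-36),(-27,-39),(-10,-15),(20,-12),(44,-8),(47,-2),(47,4),(46,9),(45,14),(43,19),(41,24),(38,28),(20,10),(0,0)])
E
```

```text
time_s: 26.15
ee_pos: [0.5371, -0.0816, 0.1678]
tcp_rot: [-3.139, 0.001, -2.007]
force: [0.1, 0.8, -1.0]
finger_gap: 0.0195
finger_force: 60.0
(-28, -8) [0.011, 0.016]
(-36, -14) [0.02, 0.021]
(-42, -20) [0.028, 0.024]
(-40, -26) [0.032, 0.02]
(-36, -31) [0.035, 0.014]
(-31, -36) [0.038, 0.007]
(-27, -39) [0.039, 0.002]
(-10, -15) [0.01, -0.003]
(20, -12) [-0.006, -0.029]
(44, -8) [-0.019, -0.049]
(47, -2) [-0.026, -0.049]
(47, 4) [-0.031, -0.046]
(46, 9) [-0.036, -0.043]
(45, 14) [-0.04, -0.04]
(43, 19) [-0.043, -0.036]
(41, 24) [-0.047, -0.033]
(38, 28) [-0.049, -0.028]
(20, 10) [-0.025, -0.019]
(0, 0) [-0.008, -0.006]
```

```bash
python3 -m handwheel '[[1,[0.011,0.016,0],[0,0,0]],[1,[0.02,0.021,0],[0,0,0]],[1,[0.028,0.024,0],[0,0,0]],[1,[0.032,0.02,0],[0,0,0]],[1,[0.035,0.014,0],[0,0,0]],[1,[0.038,0.007,0],[0,0,0]],[1,[0.04,0.002,0],[0,0,0]],[1,[0.04,0.002,0],[0,0,0]]]'
python3 -m handwheel '[[1,[-0.03,-0.005,0],[0,0,0]],[1,[-0.046,-0.031,0],[0,0,0]],[1,[-0.059,-0.051,0],[0,0,0]],[1,[-0.059,-0.051,0],[0,0,0]],[1,[-0.066,-0.051,0],[0,0,0]],[1,[-0.071,-0.048,0],[0,0,0]],[1,[-0.076,-0.045,0],[0,0,0]],[1,[-0.08,-0.042,0],[0,0,0]],[1,[-0.083,-0.038,0],[0,0,0]],[1,[-0.087,-0.035,0],[0,0,0]],[1,[-0.089,-0.03,0],[0,0,0]],[1,[-0.089,-0.03,0],[0,0,0]],[1,[-0.065,-0.021,0],[0,0,0]],[1,[-0.048,-0.008,0],[0,0,0]],[1,[-0.048,-0.008,-0.05],[0,0,0]],[1,[-0.048,-0.008,-0.11],[0,0,0]],[1,[-0.048,-0.008,-0.16],[0,0,0]],[1,[-0.048,-0.008,-0.16],[0,0,0]]]'
python3 -c "
from h import *
go(.64,-.083,.327,180)"
```

```text
time_s: 27.15
ee_pos: [0.5184, -0.1164, 0.1659]
tcp_rot: [-3.141, 0.002, -2.008]
force: [3.0, 4.7, -0.9]
finger_gap: 0.0195
finger_force: 60.0
time_s: 29.4
ee_pos: [0.546, -0.0776, 0.3313]
tcp_rot: [-3.133, 0.005, -2.008]
force: [-0.3, 0.2, -2.5]
finger_gap: 0.0198
finger_force: 60.0
shift [-0.0349, -0.0874, 0.0052] rot [-0.3, 0.6, 65.0] rows 6.1
```

```bash
python3 -m handwheel '[[1,[-0.017,-0.043,0.004],[0,0,10]],[1,[-0.0349,-0.0874,0.004],[0,0,20]],[1,[-0.0349,-0.0874,0.004],[0,0,30]],[1,[-0.0349,-0.0874,0.004],[0,0,40]],[1,[-0.0349,-0.0874,0.004],[0,0,50]],[1,[-0.0349,-0.0874,0.004],[0,0,60]],[1,[-0.0349,-0.0874,0.004],[0,0,65]],[1,[-0.0349,-0.0874,0.004],[0,0,65]],[1,[-0.0349,-0.0874,0.004],[0,0,65]]]'
python3 - <<'E'
from h import *
shot('wrist','w6.png');cmp('w6.png')
E
```

```text
time_s: 30.52
ee_pos: [0.6383, -0.0825, 0.3217]
tcp_rot: [3.141, -0.0, -3.14]
force: [-0.1, 0.1, -1.5]
finger_gap: 0.02
finger_force: 60.0
o [341.0, 157.0, 9.1] [50. 18.] d to starts [15, 52, 49, 78, 95]
o [359.7, 144.6, 9.0] [36. 39.] d to starts [32, 71, 53, 66, 93]
o [278.1, 120.4, 9.4] [ 11. -51.] d to starts [65, 31, 45, 85, 60]
o [287.1, 79.0, 10.2] [-32. -40.] d to starts [86, 68, 51, 65, 24]
o [320.0, 60.6, 10.4] [-50.  -5.] d to starts [90, 90, 56, 37, 15]
g [369.8, 99.4, 9.4] [-11.  49.] d to starts [24, 86]
g [278.0, 98.5, 9.6] [-12. -51.] d to starts [98, 12]
```

The foot seems to be riding past the beads. I'll probe its true height on the empty centre of the floor.

```bash
python3 -m handwheel '[[1,[0.05,0.003,0],[0,0,0]],[1,[0.093,0.0055,0],[0,0,0]],[1,[0.093,0.0055,0],[0,0,0]],[1,[0.093,0.0055,0],[0,0,0]],[1,[0.093,0.0055,0.06],[0,0,0]],[1,[0.093,0.0055,0.11],[0,0,0]],[1,[0.093,0.0055,0.145],[0,0,0]],[1,[0.093,0.0055,0.155],[0,0,0]],[1,[0.093,0.0055,0.157],[0,0,0]],[1,[0.093,0.0055,0.157],[0,0,0]]]'
python3 -m handwheel '[[1,[0,0,0.0015],[0,0,0]],[1,[0,0,0.003],[0,0,0]],[1,[0,0,0.003],[0,0,0]]]'
```

```text
time_s: 31.82
ee_pos: [0.5469, -0.0767, 0.1662]
tcp_rot: [3.142, 0.002, 3.142]
force: [-0.1, -0.2, -1.2]
finger_gap: 0.0196
finger_force: 60.0
time_s: 32.2
ee_pos: [0.5459, -0.0767, 0.1623]
tcp_rot: [3.141, 0.001, 3.141]
force: [-0.1, 0.7, -1.6]
finger_gap: 0.0197
finger_force: 60.0
```

```bash
python3 -m handwheel '[[1,[0,0,0.0015],[0,0,0]],[1,[0,0,0.003],[0,0,0]],[1,[0,0,0.003],[0,0,0]]]'
```

```text
time_s: 32.58
ee_pos: [0.5466, -0.0768, 0.1618]
tcp_rot: [-3.141, 0.003, -3.141]
force: [-5.6, 3.4, 19.1]
finger_gap: 0.0197
finger_force: 60.0
```

Height is right: contact came at TCP 0.162. So the beads jam between foot and wall, and I need to run the foot along the wall at r≈50 to push purely tangentially.

```bash
python3 -m handwheel '[[1,[0,0,-0.006],[0,0,0]],[1,[0,0,-0.006],[0,0,-10]],[1,[0,0,-0.006],[0,0,-20]],[1,[0,0,-0.006],[0,0,-30]],[1,[0,0,-0.006],[0,0,-40]],[1,[0,0,-0.006],[0,0,-50]],[1,[0,0,-0.006],[0,0,-60]],[1,[0,0,-0.006],[0,0,-65]],[1,[0,0,-0.006],[0,0,-65]]]' 60
python3 - <<'E'
from h import *
P=lambda r,a:(round(r*np.cos(np.radians(a)),1),round(r*np.sin(np.radians(a)),1))
path([P(25,207),P(40,207),P(49,207)]+[P(50,a) for a in(212,217,222,227,232)]+[P(25,235),P(0,0),P(25,-5),P(40,-5),P(49,-5)]+[P(50,a) for a in (1,7,13,19,25,31,37)]+[P(25,30),P(0,0)],c=(.5463,-.077))
E
```

```text
time_s: 33.7
ee_pos: [0.5457, -0.0768, 0.1649]
tcp_rot: [3.141, -0.0, -2.008]
force: [0.5, -0.9, -2.0]
finger_gap: 0.0195
finger_force: 60.0
(np.float64(-22.3), np.float64(-11.3)) [0.02, 0.015]
(np.float64(-35.6), np.float64(-18.2)) [0.032, 0.024]
(np.float64(-43.7), np.float64(-22.2)) [0.039, 0.03]
(np.float64(-42.4), np.float64(-26.5)) [0.042, 0.027]
(np.float64(-39.9), np.float64(-30.1)) [0.044, 0.023]
(np.float64(-37.2), np.float64(-33.5)) [0.046, 0.019]
(np.float64(-34.1), np.float64(-36.6)) [0.048, 0.015]
(np.float64(-30.8), np.float64(-39.4)) [0.049, 0.011]
(np.float64(-14.3), np.float64(-20.5)) [0.025, 0.004]
(np.float64(0.0), np.float64(0.0)) [-0.0, -0.001]
(np.float64(24.9), np.float64(-2.2)) [-0.009, -0.024]
(np.float64(39.8), np.float64(-3.5)) [-0.014, -0.038]
(np.float64(48.8), np.float64(-4.3)) [-0.017, -0.047]
(np.float64(50.0), np.float64(0.9)) [-0.022, -0.046]
(np.float64(49.6), np.float64(6.1)) [-0.027, -0.043]
(np.float64(48.7), np.float64(11.2)) [-0.031, -0.04]
(np.float64(47.3), np.float64(16.3)) [-0.035, -0.037]
(np.float64(45.3), np.float64(21.1)) [-0.038, -0.033]
(np.float64(42.9), np.float64(25.8)) [-0.042, -0.029]
(np.float64(39.9), np.float64(30.1)) [-0.044, -0.024]
(np.float64(21.7), np.float64(12.5)) [-0.021, -0.015]
(np.float64(0.0), np.float64(0.0)) [-0.0, -0.001]
```

```bash
python3 -m handwheel '[[1,[0.02,0.015,0],[0,0,0]],[1,[0.032,0.024,0],[0,0,0]],[1,[0.039,0.03,0],[0,0,0]],[1,[0.039,0.03,0],[0,0,0]],[1,[0.042,0.027,0],[0,0,0]],[1,[0.044,0.023,0],[0,0,0]],[1,[0.046,0.019,0],[0,0,0]],[1,[0.048,0.015,0],[0,0,0]],[1,[0.049,0.011,0],[0,0,0]],[1,[0.049,0.011,0],[0,0,0]]]'
python3 -m handwheel '[[1,[-0.024,-0.007,0],[0,0,0]],[1,[-0.049,-0.012,0],[0,0,0]],[1,[-0.058,-0.035,0],[0,0,0]],[1,[-0.063,-0.049,0],[0,0,0]],[1,[-0.066,-0.058,0],[0,0,0]],[1,[-0.066,-0.058,0],[0,0,0]],[1,[-0.071,-0.057,0],[0,0,0]],[1,[-0.076,-0.054,0],[0,0,0]],[1,[-0.08,-0.051,0],[0,0,0]],[1,[-0.084,-0.048,0],[0,0,0]],[1,[-0.087,-0.044,0],[0,0,0]],[1,[-0.091,-0.04,0],[0,0,0]],[1,[-0.093,-0.035,0],[0,0,0]],[1,[-0.093,-0.035,0],[0,0,0]]]'
python3 -m handwheel '[[1,[0.024,0.009,0],[0,0,0]],[1,[0.044,0.023,0],[0,0,0]],[1,[0.044,0.023,-0.06],[0,0,0]],[1,[0.044,0.023,-0.12],[0,0,0]],[1,[0.044,0.023,-0.16],[0,0,0]],[1,[0.044,0.023,-0.16],[0,0,0]]]'
python3 -c "
from h import *
go(.64,-.083,.327,180)"
```

```text
time_s: 34.95
ee_pos: [0.5162, -0.1153, 0.1653]
tcp_rot: [-3.14, 0.003, -2.01]
force: [0.8, 6.0, -0.4]
finger_gap: 0.02
finger_force: 60.0
time_s: 36.7
ee_pos: [0.5842, -0.0466, 0.1637]
tcp_rot: [3.137, -0.003, -2.007]
force: [-5.4, -1.1, -1.9]
finger_gap: 0.0199
finger_force: 60.0
time_s: 37.45
ee_pos: [0.5485, -0.0774, 0.3293]
tcp_rot: [-3.134, 0.004, -2.008]
force: [0.5, 0.7, -2.3]
finger_gap: 0.0198
finger_force: 60.0
shift [-0.0336, -0.0853, 0.0031] rot [-0.2, 0.5, 65.0] rows 6.1
```

```bash
python3 -m handwheel '[[1,[-0.017,-0.043,0.003],[0,0,10]],[1,[-0.0336,-0.0853,0.003],[0,0,20]],[1,[-0.0336,-0.0853,0.003],[0,0,30]],[1,[-0.0336,-0.0853,0.003],[0,0,40]],[1,[-0.0336,-0.0853,0.003],[0,0,50]],[1,[-0.0336,-0.0853,0.003],[0,0,60]],[1,[-0.0336,-0.0853,0.003],[0,0,65]],[1,[-0.0336,-0.0853,0.003],[0,0,65]],[1,[-0.0336,-0.0853,0.003],[0,0,65]]]'
python3 - <<'E'
from h import *
shot('wrist','w7.png');cmp('w7.png')
E
```

```text
time_s: 38.58
ee_pos: [0.6381, -0.0829, 0.3215]
tcp_rot: [3.142, -0.0, -3.14]
force: [-0.3, -0.1, -0.8]
finger_gap: 0.02
finger_force: 60.0
o [340.8, 157.6, 9.0] [50. 18.] d to starts [14, 51, 49, 78, 95]
o [360.0, 145.0, 9.2] [37. 39.] d to starts [32, 70, 53, 66, 93]
o [278.8, 122.0, 9.3] [ 12. -51.] d to starts [64, 30, 45, 85, 61]
o [286.6, 80.7, 10.0] [-30. -41.] d to starts [85, 67, 51, 66, 26]
o [321.0, 60.9, 10.3] [-50.  -5.] d to starts [90, 90, 56, 36, 16]
g [278.2, 100.7, 9.3] [-10. -51.] d to starts [97, 13]
g [370.4, 99.9, 9.2] [-11.  49.] d to starts [24, 86]
```

```bash
python3 - <<'E'
from h import *
W={'w4.png':[.6566,-.0828,.3263],'w5.png':[.6404,-.0829,.3254],'w6.png':[.6383,-.0825,.3217],'w7.png':[.6381,-.0829,.3215]}
for f,t in W.items():
    g=cv2.imread('pics/'+f,0); h=g.astype(int)
    rows=[(v,[u for u in range(240,400) if h[v,u]>205]) for v in (240,250,260)]
    col=[v for v in range(215,268) if h[v,320]>205]
    print(f,[(v,u[0],u[-1]) for v,u in rows if u],col[:1],col[-1:])
    X=np.array(t)+[0,0,-.031]   # disc top
    a=np.radians([180,150,210]);print(' upright pred', proj(f,[X+[.03*np.cos(b),.03*np.sin(b),0] for b in a]).tolist())
E
```

```text
w4.png [(240, 240, 399), (250, 270, 399), (260, 265, 399)] [215] [266]
 upright pred [[320.1, 217.2], [351.2, 225.4], [288.9, 225.4]]
w5.png [(240, 240, 399), (250, 240, 399), (260, 267, 399)] [215] [267]
 upright pred [[319.9, 217.0], [351.1, 225.2], [288.7, 225.3]]
w6.png [(240, 240, 399), (250, 240, 399), (260, 261, 399)] [215] [254]
 upright pred [[320.1, 217.0], [351.3, 225.2], [288.9, 225.2]]
w7.png [(240, 240, 399), (250, 240, 399), (260, 260, 399)] [215] [248]
 upright pred [[320.0, 217.1], [351.2, 225.4], [288.8, 225.3]]
```

```bash
python3 - <<'E'
from h import *
a=[cv2.resize(cv2.imread(f'pics/{f}.png')[200:400,240:400],None,fx=2.4,fy=2.4,interpolation=2) for f in('w4','w7')]
cv2.imwrite('pics/c4.png',np.hstack(a))
E
```

```text
(no output)
```

View pics/c4.png

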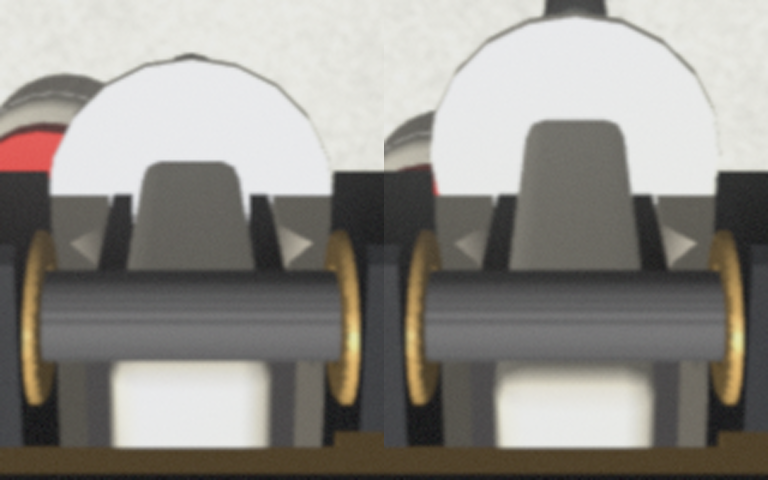

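The crop shows the stirrer has swung about 6° in the grip, with its foot about 18 mm towards tool +x. That explains why the beads weren't pushed. I'll straighten it against the pot wall above the beads.

```bash
python3 -m handwheel '[[1,[0.05,0.003,0],[0,0,0]],[1,[0.09,0.006,0],[0,0,0]],[1,[0.09,0.006,0],[0,0,0]],[1,[0.09,0.006,0],[0,0,0]],[1,[0.09,0.006,0.06],[0,0,0]],[1,[0.09,0.006,0.107],[0,0,0]],[1,[0.09,0.006,0.107],[0,0,0]],[1,[0.11,0.006,0.107],[0,0,0]],[1,[0.12,0.006,0.107],[0,0,0]],[1,[0.128,0.006,0.107],[0,0,0]],[1,[0.136,0.006,0.107],[0,0,0]],[1,[0.144,0.006,0.107],[0,0,0]],[1,[0.148,0.006,0.107],[0,0,0]],[1,[0.148,0.006,0.107],[0,0,0]]]'
```

```text
time_s: 40.38
ee_pos: [0.4945, -0.0765, 0.2183]
tcp_rot: [3.141, 0.011, -3.141]
force: [5.8, -0.3, 2.9]
finger_gap: 0.0197
finger_force: 60.0
```

```bash
python3 -m handwheel '[[1,[-0.02,0,0],[0,0,0]],[1,[-0.055,0,0],[0,0,0]],[1,[-0.055,0,-0.05],[0,0,0]],[1,[-0.055,0,-0.105],[0,0,0]],[1,[-0.1,-0.006,-0.105],[0,0,0]],[1,[-0.146,-0.006,-0.105],[0,0,0]],[1,[-0.146,-0.006,-0.105],[0,0,0]],[1,[-0.146,-0.006,-0.105],[0,0,0]],[1,[-0.146,-0.006,-0.105],[0,0,0]]]'
cat >> h.py <<'E'
def tilt(f):
    t=bot.get_obs()['ee_pos'];g=cv2.imread('pics/'+f,0).astype(int)
    col=np.median(g[:,312:328],axis=1); print('base row',[v for v in range(230,275) if col[v]<170][:1],'edge profile',col[200:232].astype(int).tolist())
E
python3 - <<'E'
from h import *
shot('wrist','w8.png');cmp('w8.png');tilt('w8.png');tilt('w7.png');tilt('w4.png')
X=bot.get_obs()['ee_pos']
print(proj('w8.png',[X+[-.01,0,-.031],X+[-.03,0,-.031]]))
E
```

```text
time_s: 41.5
ee_pos: [0.6356, -0.0828, 0.3207]
tcp_rot: [3.142, 0.001, 3.141]
force: [-0.0, 0.2, -0.3]
finger_gap: 0.0198
finger_force: 60.0
o [340.5, 159.5, 8.9] [50. 18.] d to starts [14, 51, 49, 78, 95]
o [359.7, 146.7, 9.0] [36. 39.] d to starts [31, 70, 53, 65, 93]
o [278.7, 124.1, 9.2] [ 12. -51.] d to starts [64, 30, 45, 85, 61]
o [287.0, 82.7, 10.1] [-30. -41.] d to starts [85, 67, 51, 65, 25]
o [321.0, 62.9, 10.3] [-50.  -4.] d to starts [90, 90, 56, 36, 16]
g [278.2, 102.7, 9.3] [-10. -51.] d to starts [97, 13]
g [370.1, 101.7, 9.2] [-11.  49.] d to starts [24, 86]
base row [261] edge profile [218, 219, 224, 227, 228, 228, 228, 228, 228, 215, 147, 85, 72, 71, 71, 72, 83, 111, 158, 220, 231, 232, 233, 232, 232, 232, 232, 232, 232, 232, 232, 232]
base row [250] edge profile [73, 74, 75, 81, 93, 105, 127, 173, 223, 231, 232, 232, 232, 232, 232, 232, 232, 232, 232, 232, 232, 232, 233, 232, 232, 232, 232, 232, 232, 232, 232, 232]
base row [267] edge profile [230, 231, 231, 231, 230, 228, 228, 228, 228, 228, 228, 229, 229, 230, 230, 231, 231, 231, 231, 230, 230, 225, 203, 133, 128, 170, 223, 232, 232, 233, 232, 232]
[[320.1 257.1]
 [320.  217.1]]
```

Upright again: the disc edge is at row 218, against 217 predicted. Next come tangential pushes with tool x kept radial.

```bash
python3 -m handwheel '[[1,[0.05,0.003,0],[0,0,-10]],[1,[0.09,0.006,0],[0,0,-20]],[1,[0.09,0.006,0],[0,0,-30]],[1,[0.09,0.006,0],[0,0,-40]],[1,[0.09,0.006,0],[0,0,-40]],[1,[0.09,0.006,0.06],[0,0,-40]],[1,[0.09,0.006,0.11],[0,0,-40]],[1,[0.09,0.006,0.145],[0,0,-40]],[1,[0.09,0.006,0.155],[0,0,-40]],[1,[0.09,0.006,0.155],[0,0,-40]]]' 60
python3 - <<'E'
from h import *
P=lambda r,a:(round(float(r*np.cos(np.radians(a))),1),round(float(r*np.sin(np.radians(a))),1))
path([P(25,208),P(40,208),P(49,208)]+[P(49,a) for a in(213,218,223,228,233,237)]+[P(25,235),P(0,0)],c=(.5463,-.077))
E
```

```text
time_s: 42.8
ee_pos: [0.5465, -0.0769, 0.1655]
tcp_rot: [-3.141, -0.0, -2.445]
force: [0.3, -0.6, 0.2]
finger_gap: 0.0199
finger_force: 60.0
(-22.1, -11.7) [0.025, 0.005]
(-35.3, -18.8) [0.039, 0.008]
(-43.3, -23.0) [0.048, 0.01]
(-41.1, -26.7) [0.049, 0.006]
(-38.6, -30.2) [0.049, 0.002]
(-35.8, -33.4) [0.049, -0.003]
(-32.8, -36.4) [0.049, -0.007]
(-29.5, -39.1) [0.048, -0.011]
(-26.7, -41.1) [0.047, -0.014]
(-14.3, -20.5) [0.024, -0.007]
(0.0, 0.0) [0.0, 0.0]
```

```bash
python3 -m handwheel '[[1,[0.025,0.005,0],[0,0,0]],[1,[0.039,0.008,0],[0,0,0]],[1,[0.048,0.01,0],[0,0,0]],[1,[0.048,0.01,0],[0,0,0]],[1,[0.049,0.006,0],[0,0,0]],[1,[0.049,0.002,0],[0,0,0]],[1,[0.049,-0.003,0],[0,0,0]],[1,[0.049,-0.007,0],[0,0,0]],[1,[0.048,-0.011,0],[0,0,0]],[1,[0.047,-0.014,0],[0,0,0]],[1,[0.047,-0.014,0],[0,0,0]]]'
python3 -m handwheel '[[1,[-0.024,0.007,0],[0,0,0]],[1,[-0.047,0.014,0],[0,0,10]],[1,[-0.047,0.014,0],[0,0,20]],[1,[-0.047,0.014,0],[0,0,25]],[1,[-0.047,0.014,0],[0,0,25]]]'
python3 - <<'E'
from h import *
P=lambda r,a:(round(float(r*np.cos(np.radians(a))),1),round(float(r*np.sin(np.radians(a))),1))
path([P(25,-7),P(40,-7),P(49,-7)]+[P(49,a) for a in(-1,5,11,17,23,29,35,38)]+[P(25,30),P(0,0)],c=(.5463,-.077))
E
```

```text
time_s: 44.18
ee_pos: [0.5221, -0.1163, 0.1665]
tcp_rot: [-3.139, 0.006, -2.444]
force: [5.0, 5.9, -2.2]
finger_gap: 0.0201
finger_force: 60.0
time_s: 44.8
ee_pos: [0.5467, -0.0761, 0.1651]
tcp_rot: [-3.141, -0.0, -2.879]
force: [-0.6, 0.1, -1.6]
finger_gap: 0.0195
finger_force: 60.0
(24.8, -3.0) [-0.023, -0.01]
(39.7, -4.9) [-0.036, -0.016]
(48.6, -6.0) [-0.045, -0.019]
(49.0, -0.9) [-0.046, -0.014]
(48.8, 4.3) [-0.048, -0.009]
(48.1, 9.3) [-0.048, -0.004]
(46.9, 14.3) [-0.048, 0.001]
(45.1, 19.1) [-0.048, 0.006]
(42.9, 23.8) [-0.047, 0.011]
(40.1, 28.1) [-0.045, 0.016]
(38.6, 30.2) [-0.044, 0.018]
(21.7, 12.5) [-0.024, 0.006]
(0.0, 0.0) [0.001, -0.001]
```

```bash
python3 -m handwheel '[[1,[0,0,-0.06],[0,0,0]],[1,[0,0,-0.12],[0,0,0]],[1,[0,0,-0.158],[0,0,0]],[1,[-0.046,-0.018,-0.158],[0,0,8]],[1,[-0.086,-0.03,-0.158],[0,0,15]],[1,[-0.086,-0.03,-0.158],[0,0,15]],[1,[-0.086,-0.03,-0.158],[0,0,15]],[1,[-0.086,-0.03,-0.158],[0,0,15]]]'
python3 - <<'E'
from h import *
shot('wrist','w9.png');cmp('w9.png');tilt('w9.png')
X=bot.get_obs()['ee_pos']
print(proj('w9.png',[X+[-.01,0,-.031],X+[-.03,0,-.031],X+[-.01,0,-.154]]))
E
```

```text
time_s: 45.8
ee_pos: [0.6366, -0.0834, 0.3235]
tcp_rot: [-3.142, 0.001, -3.141]
force: [-0.5, -0.3, -0.9]
finger_gap: 0.0195
finger_force: 60.0
o [341.5, 158.5, 8.9] [50. 18.] d to starts [14, 51, 49, 78, 95]
o [360.4, 146.1, 9.1] [36. 39.] d to starts [32, 71, 53, 66, 93]
o [286.4, 133.4, 9.0] [ 23. -44.] d to starts [53, 17, 40, 85, 67]
o [281.3, 93.3, 9.9] [-19. -48.] d to starts [80, 57, 49, 73, 37]
o [322.0, 62.2, 10.2] [-50.  -4.] d to starts [90, 90, 57, 36, 16]
g [277.8, 114.5, 9.1] [  3. -53.] d to starts [97, 22]
g [370.3, 101.1, 9.2] [-11.  48.] d to starts [24, 86]
base row [230] edge profile [219, 223, 227, 229, 228, 228, 228, 228, 228, 226, 227, 227, 228, 229, 230, 230, 231, 231, 230, 230, 229, 228, 228, 228, 228, 228, 228, 228, 222, 175, 167, 220]
[[320.  257.1]
 [320.1 217.1]
 [319.7 210.3]]
```

```bash
python3 -m handwheel '[[1,[0.05,0.003,0],[0,0,-8]],[1,[0.09,0.0065,0],[0,0,-15]],[1,[0.09,0.0065,0],[0,0,-15]],[1,[0.09,0.0065,0],[0,0,-15]],[1,[0.09,0.0065,0.06],[0,0,-15]],[1,[0.09,0.0065,0.108],[0,0,-15]],[1,[0.09,0.0065,0.108],[0,0,-15]],[1,[0.0707,0.0117,0.108],[0,0,-15]],[1,[0.061,0.0143,0.108],[0,0,-15]],[1,[0.0513,0.0168,0.108],[0,0,-15]],[1,[0.0436,0.0189,0.108],[0,0,-15]],[1,[0.0378,0.0205,0.108],[0,0,-15]],[1,[0.035,0.0212,0.108],[0,0,-15]],[1,[0.035,0.0212,0.108],[0,0,-15]]]'
```

```text
time_s: 47.6
ee_pos: [0.5996, -0.0633, 0.2152]
tcp_rot: [-3.141, -0.006, -2.88]
force: [-7.5, -2.3, 2.2]
finger_gap: 0.0198
finger_force: 60.0
```

```bash
python3 -m handwheel '[[1,[0.03,0,0],[0,0,0]],[1,[0.055,0,0],[0,0,0]],[1,[0.055,0,0],[0,0,0]],[1,[0.055,0,0.03],[0,0,0]],[1,[0.055,0,0.049],[0,0,0]],[1,[0.055,0,0.049],[0,0,0]],[1,[0.055,0,0.049],[0,0,0]]]'
python3 - <<'E'
from h import *
P=lambda r,a:(round(float(r*np.cos(np.radians(a))),1),round(float(r*np.sin(np.radians(a))),1))
path([P(25,-7),P(40,-7),P(50,-7)]+[P(50,a) for a in(-1,5,11,17,23,29,35,38)]+[P(25,30),P(0,0)],c=(.5463,-.077))
E
```

```text
time_s: 48.48
ee_pos: [0.5499, -0.0765, 0.167]
tcp_rot: [-3.141, 0.001, -2.88]
force: [-0.3, -0.1, -1.0]
finger_gap: 0.0198
finger_force: 60.0
(24.8, -3.0) [-0.02, -0.009]
(39.7, -4.9) [-0.033, -0.015]
(49.6, -6.1) [-0.043, -0.018]
(50.0, -0.9) [-0.044, -0.013]
(49.8, 4.4) [-0.046, -0.008]
(49.1, 9.5) [-0.046, -0.003]
(47.8, 14.6) [-0.046, 0.002]
(46.0, 19.5) [-0.046, 0.007]
(43.7, 24.2) [-0.045, 0.012]
(41.0, 28.7) [-0.043, 0.018]
(39.4, 30.8) [-0.042, 0.02]
(21.7, 12.5) [-0.021, 0.007]
(0.0, 0.0) [0.004, 0.0]
```

```bash
python3 -m handwheel '[[1,[-0.02,-0.009,0],[0,0,0]],[1,[-0.033,-0.015,0],[0,0,0]],[1,[-0.043,-0.018,0],[0,0,0]],[1,[-0.043,-0.018,0],[0,0,0]],[1,[-0.044,-0.013,0],[0,0,0]],[1,[-0.046,-0.008,0],[0,0,0]],[1,[-0.046,-0.003,0],[0,0,0]],[1,[-0.046,0.002,0],[0,0,0]],[1,[-0.046,0.007,0],[0,0,0]],[1,[-0.045,0.012,0],[0,0,0]],[1,[-0.043,0.018,0],[0,0,0]],[1,[-0.042,0.02,0],[0,0,0]],[1,[-0.042,0.02,0],[0,0,0]],[1,[-0.021,0.007,0],[0,0,0]],[1,[0.004,0,0],[0,0,0]],[1,[0.004,0,-0.06],[0,0,0]],[1,[0.004,0,-0.12],[0,0,0]],[1,[0.004,0,-0.158],[0,0,0]]]'
python3 -m handwheel '[[1,[-0.046,-0.018,0],[0,0,8]],[1,[-0.086,-0.03,0],[0,0,15]],[1,[-0.086,-0.03,0],[0,0,15]],[1,[-0.086,-0.03,0],[0,0,15]],[1,[-0.086,-0.03,0],[0,0,15]]]'
python3 - <<'E'
from h import *
shot('wrist','w10.png');cmp('w10.png');tilt('w10.png')
E
```

```text
time_s: 50.72
ee_pos: [0.545, -0.0781, 0.3278]
tcp_rot: [-3.141, 0.005, -2.88]
force: [0.5, 0.0, -2.1]
finger_gap: 0.02
finger_force: 60.0
time_s: 51.35
ee_pos: [0.6351, -0.0845, 0.3247]
tcp_rot: [3.141, 0.001, -3.141]
force: [-0.6, -0.2, -1.2]
finger_gap: 0.0196
finger_force: 60.0
o [359.1, 148.5, 9.0] [38. 37.] d to starts [30, 68, 52, 67, 93]
o [287.5, 134.5, 9.2] [ 23. -43.] d to starts [53, 17, 40, 85, 67]
o [370.5, 130.5, 9.2] [19. 49.] d to starts [47, 82, 55, 52, 87]
o [282.3, 94.7, 9.7] [-19. -48.] d to starts [80, 57, 49, 73, 37]
o [323.0, 63.8, 10.2] [-50.  -4.] d to starts [90, 90, 56, 36, 16]
g [278.8, 115.6, 9.0] [  3. -52.] d to starts [97, 22]
g [370.8, 102.2, 9.2] [-11.  48.] d to starts [24, 86]
base row [253] edge profile [69, 69, 69, 69, 71, 72, 74, 75, 83, 105, 137, 193, 227, 232, 232, 232, 232, 232, 232, 232, 232, 232, 232, 232, 232, 232, 232, 232, 232, 233, 232, 232]
```

```bash
python3 -m handwheel '[[1,[0.045,0.003,0],[0,0,-8]],[1,[0.08,0.0065,0],[0,0,-15]],[1,[0.08,0.0065,0],[0,0,-15]],[1,[0.08,0.0065,0],[0,0,-15]],[1,[0.08,0.0065,0.06],[0,0,-15]],[1,[0.08,0.0065,0.11],[0,0,-15]],[1,[0.08,0.0065,0.145],[0,0,-15]],[1,[0.08,0.0065,0.158],[0,0,-15]],[1,[0.08,0.0065,0.158],[0,0,-15]],[1,[0.08,0.0065,0.158],[0,0,-15]]]'
python3 - <<'E'
from h import *
P=lambda r,a:(round(float(r*np.cos(np.radians(a))),1),round(float(r*np.sin(np.radians(a))),1))
path([P(25,12),P(40,12),P(49,12)]+[P(49,a) for a in(17,22,27,32,37,41,43)]+[P(25,40),P(0,0)],c=(.5553,-.075))
E
```

```text
time_s: 52.65
ee_pos: [0.5571, -0.0777, 0.1675]
tcp_rot: [-3.141, 0.002, -2.88]
force: [0.5, -0.3, 0.1]
finger_gap: 0.0196
finger_force: 60.0
(24.5, 5.2) [-0.024, 0.002]
(39.1, 8.3) [-0.039, 0.001]
(47.9, 10.2) [-0.048, 0.001]
(46.9, 14.3) [-0.048, 0.005]
(45.4, 18.4) [-0.048, 0.009]
(43.7, 22.2) [-0.047, 0.013]
(41.6, 26.0) [-0.046, 0.017]
(39.1, 29.5) [-0.044, 0.022]
(37.0, 32.1) [-0.043, 0.025]
(35.8, 33.4) [-0.042, 0.026]
(19.2, 16.1) [-0.022, 0.014]
(0.0, 0.0) [0.001, 0.003]
```

Then lift to 0.215 and turn to yaw 220 at the centre, ready to straighten.

```bash
python3 -m handwheel '[[1,[-0.024,0.002,0],[0,0,0]],[1,[-0.039,0.001,0],[0,0,0]],[1,[-0.048,0.001,0],[0,0,0]],[1,[-0.048,0.001,0],[0,0,0]],[1,[-0.048,0.005,0],[0,0,0]],[1,[-0.048,0.009,0],[0,0,0]],[1,[-0.047,0.013,0],[0,0,0]],[1,[-0.046,0.017,0],[0,0,0]],[1,[-0.044,0.022,0],[0,0,0]],[1,[-0.043,0.025,0],[0,0,0]],[1,[-0.042,0.026,0],[0,0,0]],[1,[-0.042,0.026,0],[0,0,0]],[1,[-0.022,0.014,0],[0,0,0]],[1,[0.01,0.003,0],[0,0,0]],[1,[0.01,0.003,-0.05],[0,0,-8]],[1,[0.01,0.003,-0.05],[0,0,-16]],[1,[0.01,0.003,-0.05],[0,0,-25]],[1,[0.01,0.003,-0.05],[0,0,-25]]]'
python3 - <<'E'
from h import *
P=lambda r,a:(round(float(r*np.cos(np.radians(a))),1),round(float(r*np.sin(np.radians(a))),1))
path([P(r,220) for r in (20,30,38,46,53,55)]+[P(0,0)],c=(.5463,-.077))
E
```

```text
time_s: 54.9
ee_pos: [0.5449, -0.0776, 0.2164]
tcp_rot: [-3.141, 0.002, -2.445]
force: [-0.1, 0.9, -1.9]
finger_gap: 0.0195
finger_force: 60.0
(-15.3, -12.9) [0.019, -0.001]
(-23.0, -19.3) [0.029, -0.0]
(-29.1, -24.4) [0.037, -0.0]
(-35.2, -29.6) [0.045, -0.001]
(-40.6, -34.1) [0.052, -0.001]
(-42.1, -35.4) [0.054, -0.001]
(0.0, 0.0) [-0.001, -0.0]
```

```bash
python3 -m handwheel '[[1,[0.019,0,0],[0,0,0]],[1,[0.029,0,0],[0,0,0]],[1,[0.037,0,0],[0,0,0]],[1,[0.045,0,0],[0,0,0]],[1,[0.052,0,0],[0,0,0]],[1,[0.054,0,0],[0,0,0]],[1,[0.054,0,0],[0,0,0]],[1,[0.03,0,0],[0,0,0]],[1,[-0.001,0,0],[0,0,0]],[1,[-0.001,0,0],[0,0,0]],[1,[-0.001,0,0.035],[0,0,0]],[1,[-0.001,0,0.05],[0,0,0]],[1,[-0.001,0,0.05],[0,0,0]],[1,[-0.001,0,0.05],[0,0,0]]]'
python3 -m handwheel '[[1,[0.02,-0.001,0],[0,0,0]],[1,[0.038,-0.002,0],[0,0,0]],[1,[0.049,-0.002,0],[0,0,0]],[1,[0.049,-0.002,0],[0,0,0]],[1,[0.0487,-0.005,0],[0,0,0]],[1,[0.048,-0.0085,0],[0,0,0]],[1,[0.0475,-0.012,0],[0,0,0]],[1,[0.0466,-0.015,0],[0,0,0]],[1,[0.0458,-0.0176,0],[0,0,0]],[1,[0.0458,-0.0176,0],[0,0,0]],[1,[0.02,0,0],[0,0,0]],[1,[0.036,0.007,0],[0,0,0]],[1,[0.048,0.0094,0],[0,0,0]],[1,[0.048,0.0094,0],[0,0,0]],[1,[0.047,0.0143,0],[0,0,0]],[1,[0.0454,0.0184,0],[0,0,0]],[1,[0.0437,0.0222,0],[0,0,0]],[1,[0.0437,0.0222,0],[0,0,0]],[1,[0.02,0.01,0],[0,0,0]],[1,[0,0,0],[0,0,0]]]'
python3 -m handwheel '[[1,[0,0,-0.06],[0,0,0]],[1,[0,0,-0.12],[0,0,0]],[1,[0,0,-0.158],[0,0,0]]]'
python3 -c "
from h import *
go(.637,-.083,.323,180)"
```

```text
time_s: 56.65
ee_pos: [0.5468, -0.077, 0.1669]
tcp_rot: [-3.141, 0.001, -2.444]
force: [0.4, 0.5, -0.4]
finger_gap: 0.0195
finger_force: 60.0
time_s: 59.15
ee_pos: [0.5469, -0.0764, 0.166]
tcp_rot: [3.141, 0.0, -2.444]
force: [-0.2, -0.5, -0.5]
finger_gap: 0.0197
finger_force: 60.0
time_s: 59.52
ee_pos: [0.5467, -0.0766, 0.327]
tcp_rot: [-3.14, 0.002, -2.444]
force: [0.7, 0.0, -1.7]
finger_gap: 0.02
finger_force: 60.0
shift [-0.065, -0.0629, 0.0042] rot [-0.0, 0.1, 40.0] rows 3.7
```

```bash
python3 -m handwheel '[[1,[-0.035,-0.033,0.003],[0,0,10]],[1,[-0.065,-0.063,0.003],[0,0,20]],[1,[-0.065,-0.063,0.003],[0,0,30]],[1,[-0.065,-0.063,0.003],[0,0,40]],[1,[-0.065,-0.063,0.003],[0,0,40]],[1,[-0.065,-0.063,0.003],[0,0,40]]]'
python3 - <<'E'
from h import *
shot('wrist','w11.png');cmp('w11.png');tilt('w11.png')
E
```

```text
time_s: 60.28
ee_pos: [0.6364, -0.0831, 0.3208]
tcp_rot: [3.142, -0.0, -3.138]
force: [-0.2, 0.4, -1.3]
finger_gap: 0.0198
finger_force: 60.0
o [289.0, 144.9, 9.0] [ 35. -40.] d to starts [47, 8, 44, 90, 77]
o [367.3, 127.1, 19.6] [16. 46.] d to starts [46, 80, 52, 48, 83]
o [279.0, 105.0, 9.5] [ -7. -51.] d to starts [74, 47, 47, 78, 46]
o [341.5, 66.0, 10.3] [-46.  17.] d to starts [87, 95, 57, 20, 34]
g [279.7, 126.3, 9.0] [ 15. -50.] d to starts [94, 31]
g [369.5, 96.5, 9.3] [-16.  47.] d to starts [29, 85]
base row [262] edge profile [218, 219, 225, 227, 228, 228, 228, 228, 228, 227, 224, 209, 140, 83, 70, 70, 71, 77, 96, 140, 202, 228, 232, 232, 232, 232, 232, 232, 232, 232, 232, 232]
```

Nearly all beads are well clear. Only the orange at (-46,17) was pushed too far and is 20 mm from a start, so I'll nudge it back anticlockwise.

```bash
python3 -m handwheel '[[1,[0.05,0.003,0],[0,0,10]],[1,[0.09,0.006,0],[0,0,20]],[1,[0.09,0.006,0],[0,0,30]],[1,[0.09,0.006,0],[0,0,37]],[1,[0.09,0.006,0],[0,0,37]],[1,[0.09,0.006,0.06],[0,0,37]],[1,[0.09,0.006,0.11],[0,0,37]],[1,[0.09,0.006,0.145],[0,0,37]],[1,[0.09,0.006,0.155],[0,0,37]],[1,[0.09,0.006,0.155],[0,0,37]]]'
python3 -m handwheel '[[1,[0.02,0.003,0],[0,0,0]],[1,[0.038,0.0065,0],[0,0,0]],[1,[0.0484,0.0077,0],[0,0,0]],[1,[0.0484,0.0077,0],[0,0,0]],[1,[0.0488,0.0043,0],[0,0,0]],[1,[0.049,0.0009,0],[0,0,0]],[1,[0.0489,-0.0026,0],[0,0,0]],[1,[0.0486,-0.006,0],[0,0,0]],[1,[0.0486,-0.006,0],[0,0,0]],[1,[0.0486,-0.006,0],[0,0,0]],[1,[0.025,0,0],[0,0,0]],[1,[0,0,0],[0,0,0]],[1,[0,0,-0.06],[0,0,0]],[1,[0,0,-0.12],[0,0,0]],[1,[0,0,-0.158],[0,0,0]]]'
python3 -c "
from h import *
go(.637,-.083,.323,180)"
```

```text
time_s: 61.58
ee_pos: [0.5468, -0.0774, 0.1664]
tcp_rot: [-3.141, 0.0, 2.498]
force: [0.4, -0.4, -0.7]
finger_gap: 0.02
finger_force: 60.0
time_s: 63.45
ee_pos: [0.5465, -0.0772, 0.3271]
tcp_rot: [3.14, 0.002, 2.496]
force: [0.1, -0.3, -1.6]
finger_gap: 0.0197
finger_force: 60.0
shift [-0.0757, 0.0498, 0.0043] rot [0.1, 0.1, -37.0] rows 3.5
```

```bash
python3 -m handwheel '[[1,[-0.04,0.026,0.003],[0,0,-10]],[1,[-0.0757,0.0498,0.003],[0,0,-20]],[1,[-0.0757,0.0498,0.003],[0,0,-30]],[1,[-0.0757,0.0498,0.003],[0,0,-37]],[1,[-0.0757,0.0498,0.003],[0,0,-37]],[1,[-0.0757,0.0498,0.003],[0,0,-37]]]'
python3 - <<'E'
from h import *
shot('wrist','w12.png');cmp('w12.png');tilt('w12.png')
go(.6457,-.232,.305,169)
E
```

```text
time_s: 64.2
ee_pos: [0.6366, -0.0829, 0.321]
tcp_rot: [3.141, -0.0, 3.139]
force: [-0.3, 0.6, -1.1]
finger_gap: 0.0198
finger_force: 60.0
o [288.4, 145.0, 9.1] [ 35. -40.] d to starts [47, 8, 44, 90, 77]
o [368.3, 127.1, 19.6] [16. 48.] d to starts [47, 82, 54, 49, 84]
o [278.0, 105.0, 9.5] [ -7. -51.] d to starts [74, 47, 47, 78, 46]
o [330.5, 64.0, 10.3] [-48.   6.] d to starts [88, 92, 56, 27, 24]
g [279.0, 126.5, 9.0] [ 15. -50.] d to starts [94, 31]
g [368.2, 92.1, 9.4] [-20.  47.] d to starts [32, 84]
base row [264] edge profile [219, 223, 227, 227, 229, 228, 228, 228, 228, 226, 226, 227, 227, 228, 227, 217, 145, 84, 72, 76, 90, 128, 189, 226, 232, 232, 232, 232, 232, 232, 232, 232]
shift [-0.0094, -0.149, 0.016] rot [0.0, -0.0, 10.9] rows 2.4
```

View pics/w12.png

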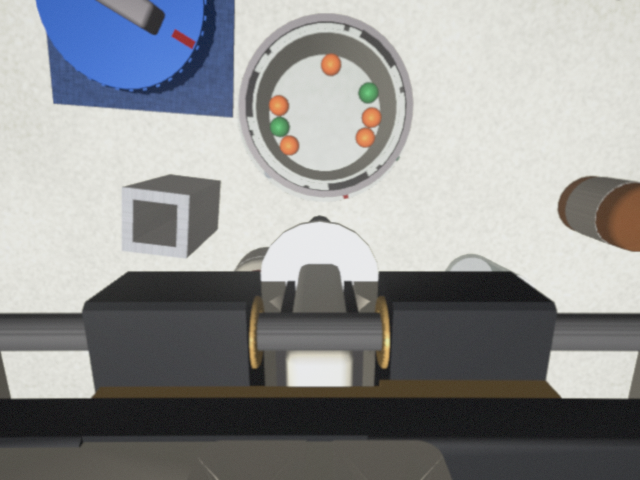

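The beads are settled: everything is in the pot and clear of the starts, with greens at (369,92) and (279,127) and oranges along the wall. Next I'll rehang the stirrer in the well, seen at (155,212).

```bash
python3 -m handwheel '[[1,[-0.003,-0.06,0.008],[0,0,5]],[1,[-0.006,-0.12,0.008],[0,0,11]],[1,[-0.0064,-0.1485,0.008],[0,0,11]],[1,[-0.0064,-0.1485,0.008],[0,0,11]],[1,[-0.0064,-0.1485,0.008],[0,0,11]],[1,[-0.0064,-0.1485,0.008],[0,0,11]]]'
python3 -c "
from h import *
go(.6427,-.2314,.17,169)"
```

```text
time_s: 65.0
ee_pos: [0.6434, -0.2306, 0.3133]
tcp_rot: [3.141, 0.0, 2.95]
force: [-0.1, -0.1, -0.9]
finger_gap: 0.02
finger_force: 60.0
shift [0.0006, -0.001, 0.1433] rot [0.0, 0.0, 0.0] rows 2.3
```

```bash
python3 -m handwheel '[[1,[0,-0.001,0.03],[0,0,0]],[1,[0,-0.001,0.05],[0,0,0]],[1,[0,-0.001,0.08],[0,0,0]],[1,[0,-0.001,0.11],[0,0,0]],[1,[0,-0.001,0.14],[0,0,0]],[1,[0,-0.001,0.15],[0,0,0]],[1,[0,-0.001,0.15],[0,0,0]]]'
```

```text
time_s: 65.88
ee_pos: [0.6432, -0.2321, 0.1631]
tcp_rot: [-3.141, -0.0, 2.95]
force: [0.5, 0.4, 0.4]
finger_gap: 0.0199
finger_force: 60.0
```

```bash
python3 -m handwheel '[[1,[0,0,0.003],[0,0,0]],[1,[0,0,0.006],[0,0,0]],[1,[0,0,0.008],[0,0,0]],[1,[0,0,0.008],[0,0,0]]]'
```

```text
time_s: 66.38
ee_pos: [0.6433, -0.2327, 0.1559]
tcp_rot: [-3.142, 0.001, 2.949]
force: [-1.3, 1.3, 4.7]
finger_gap: 0.0198
finger_force: 60.0
```

```bash
python3 -m handwheel '[[-0.5,[0,0,0],[0,0,0]],[-0.8,[0,0,0],[0,0,0]],[-1,[0,0,0],[0,0,0]],[-1,[0,0,0],[0,0,0]],[-1,[0,0,-0.05],[0,0,0]],[-1,[0,0,-0.1],[0,0,0]],[-1,[0,0,-0.16],[0,0,0]],[-1,[0,0,-0.16],[0,0,0]]]'
python3 -c "
from h import *
go(.46,.245,.31,180)"
```

```text
time_s: 67.38
ee_pos: [0.6451, -0.2335, 0.3214]
tcp_rot: [-3.141, 0.01, 2.95]
force: [-0.0, 0.8, -0.1]
finger_gap: 0.0871
finger_force: 0.0
shift [0.2731, 0.4343, 0.0085] rot [-0.1, 0.6, -11.0] rows 8.2
```

```bash
python3 -m handwheel '[[-1,[0.033,0.054,0],[0,0,-3]],[-1,[0.066,0.108,0],[0,0,-6]],[-1,[0.1,0.162,0],[0,0,-9]],[-1,[0.135,0.216,0],[0,0,-11]],[-1,[0.17,0.27,0],[0,0,-11]],[-1,[0.204,0.324,0],[0,0,-11]],[-1,[0.238,0.378,0],[0,0,-11]],[-1,[0.273,0.434,0.005],[0,0,-11]],[-1,[0.273,0.434,0.005],[0,0,-11]],[-1,[0.273,0.434,0.005],[0,0,-11]],[-1,[0.273,0.434,0.005],[0,0,-11]]]'
python3 - <<'E'
from h import *
shot('wrist','w13.png');print(bot.get_obs()['joints'].round(2))
E
```

```text
time_s: 68.75
ee_pos: [0.4583, 0.2447, 0.3098]
tcp_rot: [-3.141, -0.0, 3.141]
force: [0.2, -0.0, -0.0]
finger_gap: 0.0874
finger_force: 0.0
[ 0.87  0.05 -0.19  0.   -1.33 -2.44]
```

View pics/w13.png

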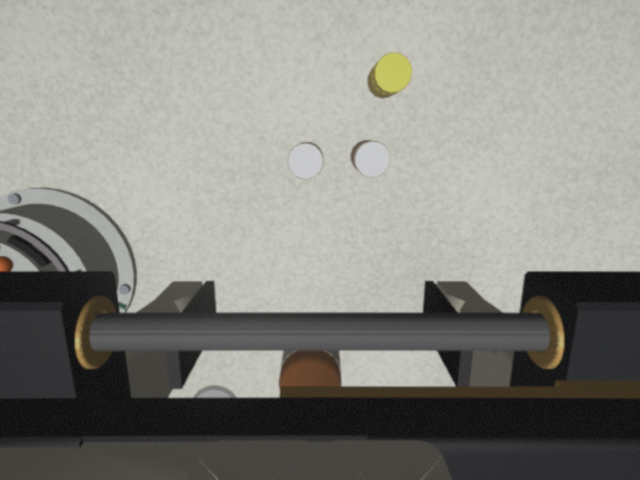

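The view shows both jars upright, with caps at (306,160) and (372,159). They are closer together than before, so one was knocked. The decoy is at (393,72).

```bash
python3 - <<'E'
from h import *
f='w13.png'
g=cv2.imread('pics/'+f);h=cv2.cvtColor(g,cv2.COLOR_BGR2HSV)
print(at(f,(305.5,160),.062),at(f,(372.5,159),.062),at(f,(393,72),.062))
print('r check',np.linalg.norm(at(f,(288,160),.062)-at(f,(324,160),.062)))
p=at(f,(305.5,160),.062);go(p[0],p[1],.031,180);go(p[0],p[1],.12,90)
E
```

```text
[0.4153 0.2308 0.062 ] [0.4145 0.2971 0.062 ] [0.3346 0.3137 0.062 ]
r check 0.03559999999999999
shift [0.0431, -0.0137, 0.2789] rot [-0.0, -0.0, -0.1] rows 4.5
shift [0.0431, -0.0137, 0.1899] rot [-0.0, 0.0, 89.9] rows 8.4
```

```bash
python3 -m handwheel '[[-1,[0.022,-0.007,0.05],[0,0,-10]],[-1,[0.043,-0.0137,0.1],[0,0,-20]],[-1,[0.043,-0.0137,0.14],[0,0,-30]],[-1,[0.043,-0.0137,0.16],[0,0,-40]],[-1,[0.043,-0.0137,0.18],[0,0,-45]],[-1,[0.043,-0.0137,0.18],[0,0,-45]],[-1,[0.043,-0.0137,0.23],[0,0,-45]],[-1,[0.043,-0.0137,0.265],[0,0,-45]],[-1,[0.043,-0.0137,0.279],[0,0,-45]],[-1,[0.043,-0.0137,0.279],[0,0,-45]],[1,[0.043,-0.0137,0.279],[0,0,-45]],[1,[0.043,-0.0137,0.279],[0,0,-45]],[1,[0.043,-0.0137,0.279],[0,0,-45]],[1,[0.043,-0.0137,0.279],[0,0,-45]],[1,[0.043,-0.0137,0.279],[0,0,-45]],[1,[0.043,-0.0137,0.279],[0,0,-45]],[1,[0.043,-0.0137,0.279],[0,0,-45]]]' 25
```

```text
time_s: 70.92
ee_pos: [0.4151, 0.2319, 0.031]
tcp_rot: [-3.142, 0.0, -2.356]
force: [-0.0, -0.1, 0.9]
finger_gap: 0.0356
finger_force: 25.0
```

Gripped (35.6 mm). Lift it and carry it to the pot.

```bash
python3 -m handwheel '[[1,[0,0,-0.05],[0,0,0]],[1,[0,0,-0.1],[0,0,0]],[1,[0,0,-0.16],[0,0,0]],[1,[0,0,-0.2],[0,0,0]],[1,[0,0,-0.2],[0,0,0]]]'
python3 -c "
from h import *
go(.5463-.0134,-.077-.0134,.23,-135);go(.5463-.0134,-.077-.0134,.055,-135)"
```

```text
time_s: 71.55
ee_pos: [0.4162, 0.2331, 0.2341]
tcp_rot: [3.141, 0.006, -2.356]
force: [-0.8, 0.4, -2.1]
finger_gap: 0.036
finger_force: 25.0
shift [0.1462, -0.3113, 0.0031] rot [0.0, 0.4, -0.0] rows 5.5
shift [0.1473, -0.3113, 0.1781] rot [0.0, 0.4, -0.0] rows 6.2
```

```bash
python3 -m handwheel '[[1,[0.025,-0.052,0],[0,0,0]],[1,[0.05,-0.104,0],[0,0,0]],[1,[0.075,-0.156,0],[0,0,0]],[1,[0.1,-0.208,0],[0,0,0]],[1,[0.125,-0.26,0],[0,0,0]],[1,[0.1467,-0.3113,0],[0,0,0]],[1,[0.1467,-0.3113,0],[0,0,0]],[1,[0.1467,-0.3113,0],[0,0,0]],[1,[0.1467,-0.3113,0.05],[0,0,0]],[1,[0.1467,-0.3113,0.1],[0,0,0]],[1,[0.1467,-0.3113,0.15],[0,0,0]],[1,[0.1467,-0.3113,0.175],[0,0,0]],[1,[0.1467,-0.3113,0.183],[0,0,0]],[1,[0.1467,-0.3113,0.183],[0,0,0]],[1,[0.1467,-0.3113,0.183],[0,0,0]]]'
```

```text
time_s: 73.42
ee_pos: [0.5323, -0.0915, 0.0493]
tcp_rot: [-3.14, 0.002, -2.356]
force: [-0.5, -0.5, -0.7]
finger_gap: 0.0353
finger_force: 25.0
```

```bash
python3 -m handwheel '[[-0.2,[0,0,0],[0,0,0]],[-0.2,[0,0,0],[0,0,0]],[-0.2,[0,0,0],[0,0,0]],[-0.2,[0,0,0],[0,0,0]],[-0.2,[0,0,-0.03],[0,0,0]],[-0.2,[0,0,-0.07],[0,0,0]],[-0.2,[0,0,-0.12],[0,0,0]],[-0.2,[0,0,-0.18],[0,0,0]],[-0.8,[0,0,-0.25],[0,0,0]],[-0.8,[0,0,-0.25],[0,0,0]]]'
python3 -c "
from h import *
shot('wrist','w14.png')
go(.43,.287,.27,-135)"
```

```text
time_s: 74.68
ee_pos: [0.5334, -0.0922, 0.3033]
tcp_rot: [-3.136, 0.006, -2.356]
force: [0.1, -0.0, -1.1]
finger_gap: 0.0671
finger_force: 0.0
shift [-0.1953, 0.3407, 0.031] rot [-0.2, 0.3, -0.0] rows 6.3
```

Over to jar B, then a fresh measurement of it.

```bash
python3 -m handwheel '[[-1,[-0.028,0.049,0],[0,0,0]],[-1,[-0.056,0.098,0],[0,0,0]],[-1,[-0.084,0.147,0],[0,0,0]],[-1,[-0.112,0.196,0],[0,0,0]],[-1,[-0.14,0.245,0],[0,0,0]],[-1,[-0.168,0.294,0],[0,0,0]],[-1,[-0.195,0.341,0],[0,0,0]],[-1,[-0.195,0.341,0],[0,0,0]],[-1,[-0.195,0.341,0],[0,0,0]],[-1,[-0.195,0.341,0],[0,0,0]]]'
python3 - <<'E'
from h import *
f='w15.png';shot('wrist',f)
im=cv2.imread('pics/'+f);print('jar expected px',proj(f,[[.4145,.2971,.062],[.3346,.3137,.062]]))
g=cv2.GaussianBlur(cv2.cvtColor(im,cv2.COLOR_BGR2GRAY),(5,5),1)
c=cv2.HoughCircles(g[:270],cv2.HOUGH_GRADIENT,1,25,param1=60,param2=16,minRadius=14,maxRadius=23)
for q in (c[0] if c is not None else []):print(q,at(f,q[:2],.062))
f='w14.png';im=cv2.imread('pics/'+f);g=cv2.GaussianBlur(cv2.cvtColor(im,cv2.COLOR_BGR2GRAY),(5,5),1)
print('in pot expected',proj(f,[[.5323,-.0915,.07]]))
c=cv2.HoughCircles(g[:270],cv2.HOUGH_GRADIENT,1,25,param1=60,param2=16,minRadius=12,maxRadius=23)
for q in (c[0] if c is not None else []):print(q,at(f,q[:2],.07))
E
```

```text
time_s: 75.97
ee_pos: [0.4283, 0.286, 0.2975]
tcp_rot: [-3.141, -0.001, -2.358]
force: [0.6, 0.3, -0.5]
finger_gap: 0.0875
finger_force: 0.0
jar expected px [[337.7 203.8]
 [409.4 157.4]]
[410.5 159.5  19.9] [0.3352 0.3159 0.062 ]
[335.5 195.5  16.4] [0.4103 0.2897 0.062 ]
in pot expected [[322.6 204.1]]
[322.5 202.5  16.6] [ 0.5312 -0.0927  0.07  ]
[293.5 178.5  20.2] [ 0.5345 -0.1291  0.07  ]
[357.5 183.5  13.4] [ 0.4941 -0.0819  0.07  ]
```

```bash
python3 - <<'E'
from h import *
f='w15.png';g=cv2.GaussianBlur(cv2.imread('pics/'+f),(0,0),1).astype(float)
a=np.linspace(0,2*np.pi,90)[:-1];best=[]
lab=g
for x in np.arange(.395,.432,.001):
  for y in np.arange(.275,.315,.001):
    s=[]
    for r in(.0165,.0195):
        p=proj(f,np.c_[x+r*np.cos(a),y+r*np.sin(a),0*a+.062]);s.append(np.array([g[int(v),int(u)] for u,v in p]))
    best.append((np.median(np.linalg.norm(s[0]-s[1],axis=1))-.5*s[0].std(0).mean(),x,y))
best.sort(reverse=True);print(best[:4])
E
```

```text
[(np.float64(16.602631433768245), np.float64(0.41100000000000003), np.float64(0.29100000000000004)), (np.float64(16.078314980205175), np.float64(0.41300000000000003), np.float64(0.29900000000000004)), (np.float64(14.646360094203132), np.float64(0.41000000000000003), np.float64(0.29000000000000004)), (np.float64(14.591539434300026), np.float64(0.41300000000000003), np.float64(0.29800000000000004))]
```

```bash
python3 -c "
from h import *
go(.414,.2975,.031,-135)"
```

```text
shift [0.002, 0.0184, 0.2667] rot [-0.0, -0.0, -0.1] rows 4.3
```

```bash
python3 -m handwheel '[[-0.7,[0.002,0.0184,0.05],[0,0,0]],[-0.7,[0.002,0.0184,0.11],[0,0,0]],[-0.7,[0.002,0.0184,0.17],[0,0,0]],[-0.7,[0.002,0.0184,0.22],[0,0,0]],[-0.7,[0.002,0.0184,0.255],[0,0,0]],[-0.7,[0.002,0.0184,0.2667],[0,0,0]],[-0.7,[0.002,0.0184,0.2667],[0,0,0]],[1,[0.002,0.0184,0.2667],[0,0,0]],[1,[0.002,0.0184,0.2667],[0,0,0]],[1,[0.002,0.0184,0.2667],[0,0,0]],[1,[0.002,0.0184,0.2667],[0,0,0]],[1,[0.002,0.0184,0.2667],[0,0,0]],[1,[0.002,0.0184,0.2667],[0,0,0]]]' 25
```

```text
time_s: 77.65
ee_pos: [0.4139, 0.2988, 0.0315]
tcp_rot: [-3.142, 0.0, -2.356]
force: [-1.2, -0.2, 4.6]
finger_gap: 0.0355
finger_force: 25.0
```

```bash
python3 -m handwheel '[[1,[0,0,-0.05],[0,0,0]],[1,[0,0,-0.1],[0,0,0]],[1,[0,0,-0.16],[0,0,0]],[1,[0,0,-0.2],[0,0,0]],[1,[0,0,-0.2],[0,0,0]]]'
python3 -c "
from h import *
go(.560,-.063,.23,-135);go(.560,-.063,.05,-135)"
```

```text
time_s: 78.28
ee_pos: [0.4148, 0.2999, 0.2344]
tcp_rot: [3.141, 0.006, -2.356]
force: [-0.5, -0.1, -2.0]
finger_gap: 0.0355
finger_force: 25.0
shift [0.1539, -0.3593, 0.0032] rot [0.1, 0.3, -0.0] rows 6.3
shift [0.155, -0.3595, 0.1832] rot [0.1, 0.3, -0.0] rows 6.9
```

```bash
python3 -m handwheel '[[1,[0.022,-0.052,0],[0,0,0]],[1,[0.044,-0.104,0],[0,0,0]],[1,[0.066,-0.156,0],[0,0,0]],[1,[0.088,-0.208,0],[0,0,0]],[1,[0.11,-0.26,0],[0,0,0]],[1,[0.132,-0.312,0],[0,0,0]],[1,[0.1545,-0.3594,0],[0,0,0]],[1,[0.1545,-0.3594,0],[0,0,0]],[1,[0.1545,-0.3594,0],[0,0,0]],[1,[0.1545,-0.3594,0.05],[0,0,0]],[1,[0.1545,-0.3594,0.1],[0,0,0]],[1,[0.1545,-0.3594,0.15],[0,0,0]],[1,[0.1545,-0.3594,0.175],[0,0,0]],[1,[0.1545,-0.3594,0.183],[0,0,0]],[1,[0.1545,-0.3594,0.183],[0,0,0]],[1,[0.1545,-0.3594,0.183],[0,0,0]]]'
python3 -m handwheel '[[-0.2,[0,0,0],[0,0,0]],[-0.2,[0,0,0],[0,0,0]],[-0.2,[0,0,0],[0,0,0]],[-0.2,[0,0,0],[0,0,0]],[-0.2,[0,0,-0.03],[0,0,0]],[-0.2,[0,0,-0.07],[0,0,0]],[-0.2,[0,0,-0.12],[0,0,0]],[-0.2,[0,0,-0.18],[0,0,0]],[-0.8,[0,0,-0.25],[0,0,0]],[-0.8,[0,0,-0.25],[0,0,0]]]'
python3 - <<'E'
from h import *
f='w16.png';shot('wrist',f);cmp(f)
g=cv2.GaussianBlur(cv2.imread('pics/'+f,0),(5,5),1)
print('expected',proj(f,[[.532,-.092,.07],[.56,-.063,.07]]))
c=cv2.HoughCircles(g[:270],cv2.HOUGH_GRADIENT,1,25,param1=60,param2=14,minRadius=12,maxRadius=23)
for q in c[0]:print(q,at(f,q[:2],.07))
go(.4441,-.2732,.30,-120.5)
E
```

```text
time_s: 80.28
ee_pos: [0.5594, -0.0643, 0.0496]
tcp_rot: [-3.14, 0.002, -2.356]
force: [0.7, -0.3, -1.4]
finger_gap: 0.0357
finger_force: 25.0
time_s: 81.53
ee_pos: [0.5606, -0.0649, 0.3037]
tcp_rot: [-3.136, 0.007, -2.356]
force: [-0.1, 0.1, -0.8]
finger_gap: 0.0676
finger_force: 0.0
o [343.3, 219.1, 18.1] [16. 48.] d to starts [47, 82, 54, 49, 84]
o [274.9, 175.3, 9.2] [ 35. -40.] d to starts [47, 8, 44, 90, 77]
o [359.8, 150.9, 9.4] [-48.   7.] d to starts [88, 93, 56, 27, 25]
o [295.0, 140.0, 9.5] [ -8. -51.] d to starts [74, 47, 47, 78, 46]
g [366.3, 195.7, 8.7] [-20.  47.] d to starts [33, 84]
g [280.6, 155.6, 9.0] [ 15. -50.] d to starts [94, 31]
expected [[322.4 163.6]
 [323.  205.2]]
[322.5 201.5  16.8] [ 0.5578 -0.066   0.07  ]
[321.5 163.5  17.4] [ 0.5325 -0.0927  0.07  ]
[290.5 146.5  18. ] [ 0.5421 -0.1247  0.07  ]
[355.5 239.5  18. ] [ 0.5616 -0.0151  0.07  ]
[348.5 145.5  15.6] [ 0.5026 -0.0865  0.07  ]
[368.5 199.5  13. ] [ 0.5245 -0.0355  0.07  ]
shift [0.2292, -0.0656, 0.001] rot [-0.2, 0.2, -14.5] rows 3.8
```

Both jars stand in the pot and the beads are unchanged. Now fetch the cap.

```bash
python3 -m handwheel '[[-1,[0.057,-0.016,0],[0,0,-5]],[-1,[0.114,-0.032,0],[0,0,-10]],[-1,[0.172,-0.048,0],[0,0,-14.5]],[-1,[0.229,-0.0656,0],[0,0,-14.5]],[-1,[0.229,-0.0656,0],[0,0,-14.5]],[-1,[0.229,-0.0656,0],[0,0,-14.5]],[-1,[0.229,-0.0656,0],[0,0,-14.5]]]'
python3 - <<'E'
from h import *
f='w17.png';shot('wrist',f)
# check bar position: grey bar on blue
im=cv2.imread('pics/'+f);h=cv2.cvtColor(im,cv2.COLOR_BGR2HSV)
e=proj(f,[[.4441,-.2732,.084]])[0];print('expected bar centre px',e)
x,y=e.astype(int);m=cv2.inRange(h,(0,0,90),(180,70,255));m[:y-85]=0;m[y+80:]=0;m[:,:x-60]=0;m[:,x+60:]=0
c=max(cv2.findContours(m,0,1)[0],key=cv2.contourArea);r=cv2.minAreaRect(c);print(r,at(f,r[0],.084))
go(.4441,-.2732,.054,-120.5)
E
```

```text
time_s: 82.45
ee_pos: [0.4433, -0.2722, 0.2976]
tcp_rot: [3.141, -0.0, -2.102]
force: [0.7, -0.0, 0.5]
finger_gap: 0.0874
finger_force: 0.0
expected bar centre px [318.4 209.3]
((318.0, 207.5), (93.0, 24.0), 90.0) [ 0.4436 -0.2749  0.084 ]
shift [0.0006, -0.0013, 0.2438] rot [0.0, -0.0, 0.1] rows 3.9
```

```bash
python3 -m handwheel '[[-1,[0.001,-0.001,0.06],[0,0,0]],[-1,[0.001,-0.001,0.12],[0,0,0]],[-1,[0.001,-0.001,0.18],[0,0,0]],[-1,[0.001,-0.001,0.225],[0,0,0]],[-1,[0.001,-0.001,0.243],[0,0,0]],[-1,[0.001,-0.001,0.243],[0,0,0]],[1,[0.001,-0.001,0.243],[0,0,0]],[1,[0.001,-0.001,0.243],[0,0,0]],[1,[0.001,-0.001,0.243],[0,0,0]],[1,[0.001,-0.001,0.243],[0,0,0]],[1,[0.001,-0.001,0.243],[0,0,0]],[1,[0.001,-0.001,0.243],[0,0,0]],[1,[0.001,-0.001,0.243],[0,0,0]]]' 58
python3 -m handwheel '[[1,[0,0,-0.05],[0,0,0]],[1,[0,0,-0.1],[0,0,0]],[1,[0,0,-0.15],[0,0,0]],[1,[0,0,-0.186],[0,0,0]],[1,[0,0,-0.186],[0,0,0]],[1,[0,0,-0.186],[0,0,0]]]'
python3 -c "
from h import *
go(.5460,-.0772,.24,-120.5)"
```

```text
time_s: 84.12
ee_pos: [0.4433, -0.2745, 0.0552]
tcp_rot: [3.141, -0.0, -2.103]
force: [-1.5, 0.4, 2.5]
finger_gap: 0.0239
finger_force: 58.1
time_s: 84.88
ee_pos: [0.4426, -0.274, 0.24]
tcp_rot: [3.14, 0.0, -2.104]
force: [0.1, 0.1, -3.0]
finger_gap: 0.0235
finger_force: 58.0
shift [-0.222, 0.0109, 0.0001] rot [0.1, 0.0, -0.0] rows 3.6
```

```bash
python3 -m handwheel '[[1,[-0.055,0.003,0],[0,0,0]],[1,[-0.11,0.006,0],[0,0,0]],[1,[-0.165,0.009,0],[0,0,0]],[1,[-0.2205,0.0109,0],[0,0,0]],[1,[-0.2205,0.0109,0],[0,0,0]],[1,[-0.2205,0.0109,0],[0,0,0]],[1,[-0.2205,0.0109,0],[0,0,0]]]'
python3 -c "
from h import *
go(.5452,-.0785,.15,-120.5)"
```

```text
time_s: 85.75
ee_pos: [0.5451, -0.0797, 0.2405]
tcp_rot: [3.14, -0.001, -2.104]
force: [0.2, -0.1, -2.4]
finger_gap: 0.0236
finger_force: 58.0
shift [-0.0012, 0.0004, 0.0905] rot [0.1, -0.1, -0.1] rows 1.4
```

```bash
python3 -m handwheel '[[1,[-0.0012,0.0004,0.03],[0,0,0]],[1,[-0.0012,0.0004,0.05],[0,0,0]],[1,[-0.0012,0.0004,0.065],[0,0,0]],[1,[-0.0012,0.0004,0.075],[0,0,0]],[1,[-0.0012,0.0004,0.085],[0,0,0]],[1,[-0.0012,0.0004,0.09],[0,0,0]],[1,[-0.0012,0.0004,0.09],[0,0,0]]]'
```

```text
time_s: 86.62
ee_pos: [0.5461, -0.0777, 0.1511]
tcp_rot: [3.141, -0.0, -2.103]
force: [0.5, 0.4, -2.4]
finger_gap: 0.0232
finger_force: 58.0
```

```bash
python3 -m handwheel '[[1,[0,0,0.004],[0,0,0]],[1,[0,0,0.008],[0,0,0]],[1,[0,0,0.012],[0,0,0]],[1,[0,0,0.0165],[0,0,0]],[1,[0,0,0.0165],[0,0,0]]]'
```

```text
time_s: 87.25
ee_pos: [0.5469, -0.0777, 0.136]
tcp_rot: [-3.14, 0.001, -2.103]
force: [-3.0, 1.6, 11.8]
finger_gap: 0.0231
finger_force: 58.0
```

```bash
python3 -m handwheel '[[1,[0,0,0.0005],[0,0,9]],[1,[0,0,0.0005],[0,0,18]],[1,[0,0,0.0005],[0,0,27]],[1,[0,0,0.0005],[0,0,36]],[1,[0,0,0.0005],[0,0,43]],[1,[0,0,0.0005],[0,0,46.5]],[1,[0,0,0.0005],[0,0,46.5]],[1,[0,0,0.0005],[0,0,46.5]]]'
python3 -c "
from h import *
o=bot.get_obs();print(o['ft_torque'],np.degrees(o['tcp_rot']))"
```

```text
time_s: 88.25
ee_pos: [0.5459, -0.0779, 0.1357]
tcp_rot: [-3.141, 0.0, -2.913]
force: [-6.9, 0.8, 12.2]
finger_gap: 0.0232
finger_force: 58.2
[0.68229801 2.20382247 0.8154034 ] [-1.79953341e+02  4.81438257e-03 -1.66903793e+02]
```

```bash
python3 -m handwheel '[[1,[0,0,-0.003],[0,0,-0.5]],[1,[0,0,-0.006],[0,0,-1]],[1,[0,0,-0.0075],[0,0,-1]],[1,[0,0,-0.0075],[0,0,-1]]]'
python3 -m handwheel '[[0,[0,0,0],[0,0,0]],[-0.6,[0,0,0],[0,0,0]],[-1,[0,0,0],[0,0,0]],[-1,[0,0,0],[0,0,0]],[-1,[0,0,0],[0,0,0]],[-1,[0,0,-0.05],[0,0,0]],[-1,[0,0,-0.1],[0,0,0]],[-1,[0,0,-0.16],[0,0,0]],[-1,[0.1,0,-0.16],[0,0,0]],[-1,[0.12,0,-0.16],[0,0,0]],[-1,[0.12,0,-0.16],[0,0,0]]]'
python3 - <<'E'
from h import *
shot('scene','s2.png');shot('wrist','w18.png')
a=cv2.resize(cv2.imread('pics/s2.png')[150:400,90:490],None,fx=2,fy=2,interpolation=2);cv2.imwrite('pics/c5.png',a)
E
```

```text
time_s: 88.75
ee_pos: [0.5461, -0.0778, 0.1423]
tcp_rot: [-3.141, 0.0, -2.897]
force: [-3.7, 0.6, 6.6]
finger_gap: 0.0239
finger_force: 58.0
time_s: 90.12
ee_pos: [0.4268, -0.1075, 0.3029]
tcp_rot: [3.141, 0.003, -2.898]
force: [0.7, -0.9, 0.3]
finger_gap: 0.0877
finger_force: 0.0
```

View pics/c5.png

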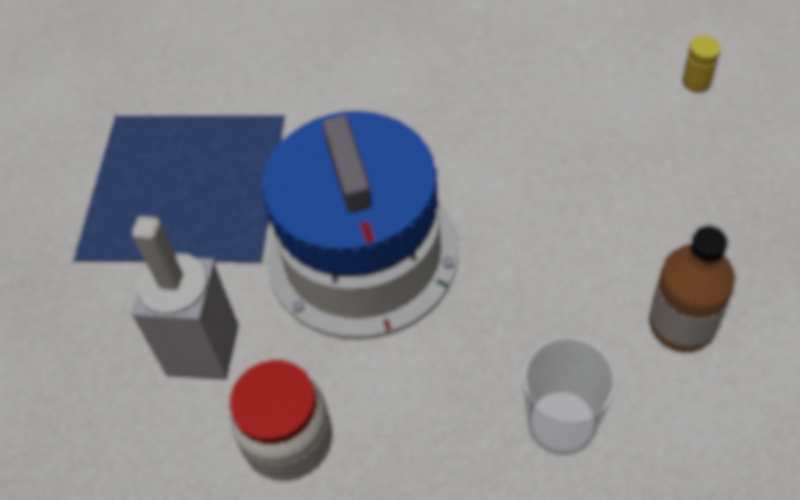

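The view shows the cap on the pot with its red mark over the flange's red mark. The stirrer hangs in its stand and the bystanders are undisturbed. I'll compare the cap's height and yaw with the starting picture.

```bash
python3 - <<'E'
from h import *
for f in('scene0.png','s2.png'):
    im=cv2.imread('pics/'+f);h=cv2.cvtColor(im,cv2.COLOR_BGR2HSV)
    b=cv2.inRange(h,(105,170,90),(125,255,255));c=max(cv2.findContours(b,0,1)[0],key=cv2.contourArea)
    r=cv2.inRange(h,(0,120,60),(10,255,255))|cv2.inRange(h,(170,120,60),(180,255,255));r[285:]=0;m=cv2.moments(r)
    print(f,cv2.boundingRect(c),cv2.fitEllipse(c)[0],m['m10']/m['m00'],m['m01']/m['m00'],m['m00']/255)
X=lambda z,d:[.546+.066*np.cos(np.radians(14.5+d)),-.077+.066*np.sin(np.radians(14.5+d)),z]
print(proj('s2.png',[X(.138,0),X(.142,0),X(.138,5)]))
E
```

```text
scene0.png (221, 206, 86, 70) (263.23126220703125, 240.6503143310547) 274.3888888888889 264.8888888888889 18.0
s2.png (221, 207, 86, 69) (263.00494384765625, 240.98658752441406) 273.27777777777777 265.6111111111111 18.0
[[272.3 263.7]
 [272.1 262.4]
 [275.4 262.7]]
```

```bash
python3 -c "
from h import *
print(job.sign_off())"
```

```text
the job is handed in; nothing more can be done
None
```

I handed the job in at about 90 s. The beads are stirred, the stirrer is back in its stand, both jars are in the pot and the cap is back on; in the last picture the cap matches its locked start, but the seven bead identities were followed by colour and position, not individually tracked.

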